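Pry up a steriliser and shim its foot

ROBOT

A 6-joint arm with a two-finger parallel gripper is mounted at the origin on the work surface. World frame = base frame: x ahead of the robot, y to its left, z up, the work surface at z = 0. Lengths are in m, angles in rad, forces in N, time in s.
With the tool pointing down it reaches from about 0.275 to 0.75 m from the base axis. Payload 10.2 kg.
Tool frame: the origin (TCP) lies midway between the tips of the shut fingers; the grasp point (between the pads) lies 19 mm behind it; z points along the fingers, y is the line along which they close (so a half turn about z gives the same grasp; the last joint's range is limited). The gripper opens to 88 mm and grips with 3 to 60 N. Pads are 18 mm wide; open, the fingers measure 123 mm over their backs; the gripper's body (75 mm by 187 mm) begins 45 mm behind the grasp point.
Start: joints at [-1.454, 0.313, 1.498, -0, 1.331, -0.223], TCP at [0.175, -0.495, 0.239] pointing down, gripper open.
Joint ranges: [-2.94, 2.94], [-0.97, 2.17], [0.19, 2.56], [-1.23, 4.37], [0.02, 3.11], [-2.88, 2.88]. Speed limits (rad/s): [2.39, 2.39, 3.01, 3.14, 3.14, 3.14].

INTERFACE

Orientations are given as a unit quaternion [x, y, z, w].
In Python, from station import sensors, vision, job gives the robot as it stands.
- The arm moves only by the tool send_rows, never from a script. Its arguments are lists of equal length, an entry for each row: "xyz": the shift along the tool's x, y, z each as a share of 800 mm, from -1 to 1, a list of three; "rotation": the turn, a rotation vector about the tool's x, y, z each as a share of 45 degrees, from -1 to 1, a list of three; "fingers": the opening, from 0 (shut) to 1 (fully open). A call has 1 to 5 rows; each row is the pose to reach, as a shift and turn from the pose commanded when the call began, along the tool's axes at that moment; what a row does not reach only later rows make up. A row lasts 1/12 s, in which the tool goes at most 41.7 mm and 7.16 degrees, less where a joint would pass 70% of its speed; a pose out of reach is approached as far as the arm can. A call with a number of a shift or a turn outside -1 to 1 is refused whole. A call with a gripper value outside its range is refused whole. The fingers move at their own pace and stop on an object; "force" is the grip in N (left out, the last holds). Time passes only in rows, so rows that repeat a pose let the fingers close. It gives the time, the measured TCP pose, the force, the opening and the grip force at its end, in the units of the state.
- sensors.observe(): the state, without advancing time (a new reading comes with each control period).
- vision.capture(name): name is "side" or "top"; returns the picture (384x512x3 uint8, red, green, blue); there is no depth.
- vision.camera_params(name): a dict with "intrinsics" (3x3 intrinsics, pixels), "dist" ([k1, k2, p1, p2, k3] as OpenCV has them; the pictures are not rectified), "cam_to_world" (4x4, takes a point from camera to world coordinates). Camera axes: x right, y up, looking along -z (the intrinsics and any distortion apply to the point x, -y, -z); pixel columns grow to the right and rows downward; lengths in m; the calibration is good to about 2 mm. A picture is of the moment at which its call begins. camera_params takes no time and is no camera call.
- job.hand_in(): hands the job in; it is judged then, once.
The state is a dict: "t": time; "joints": joint angles; "joint_vel": joint speeds; "tau": joint torques, N m; "tool_pos": TCP position; "ee_rot": TCP orientation; "ft_force": force on the tool from outside, world axes, zero at the start; "ft_torque": the same for the moment, N m; "grip_width": finger opening in m; "grasp_force": force on a finger pad.
Only numpy, scipy, OpenCV 4.12 (cv2) and the standard library are available. Lean on these libraries where they do the work, as an engineer would, in place of code of your own. Each camera call takes 0.05 s, during which the arm holds its last target. There are 200 camera calls.

TASK

The steriliser must stand higher at its near side, so that it drains to the back: take the pry bar, lay it over the fulcrum with its blade under the case beside the front foot, lever the case up and catch the bar's tail under the keeper so that it stays up while you let go. Then slide the shim under the raised front foot, fully home until its stop wall gently meets the foot, take the bar again, let the steriliser down gently onto the shim, and draw the bar out and lay it on the table clear of the steriliser. Do not pry or push hard, do not touch the steriliser with the hand, and leave the other things where they are.

Things in the scene. Friction and masses are not known exactly. Their poses are not given: they have to be found in the camera images.
- rail: Aluminium rail fixed to the table holding the rear feet of the steriliser (grey sheet-metal case, 240 by 240 by 110 mm, 4 to 6 kg), which counts as part of it. Origin on the table under the hinge line; z up, y along the hinge, -x to the steriliser's near side, facing the stand. Case: x -220 to +20, y -120 to 120, underside 22, top 132 above the table.
- steriliser (a joint): Tip angle of the steriliser (rad), hinged at the rail's x = 0, 12 mm above the table: 0 at the start with the front foot on the table, grows as the near side rises, hard stop at 0.085. The foot rises 226 mm per rad. Standing on the shim it reads about 0.035.
- foot (a point): Centre of the underside of the steriliser's single round black rubber front foot (radius 16, 22 mm high), at x = -226, y = 0 in the rail's frame, in the middle of the near side, under a small steel bracket (36 wide, 22 to 28 mm high, reaching 24 mm out from the near edge) seen from above.
- lip (a point): Point of the case's lower near edge where the bar lifts: x = -220, y = +75 in the rail's frame, 22 mm above the table at the start. The fulcrum is 43 to 47 mm in front of it, up to 6 mm off sideways.
- stand: Prying stand fixed to the table: plywood board 50 mm wide, 6 thick, x -283 to +17; steel fulcrum block across it at the origin (40 wide along y, 18 long, round top 30 above the table); keeper at its other end. Axes parallel to the rail's: +x to the steriliser, z up; origin on the table under the fulcrum.
- fulcrum (a point): Middle of the fulcrum's rounded top, 30 mm above the table.
- keeper (a point): Under the arm of the keeper, a steel hook at x = -228, y = 34 of the stand: post at y 48 to 56, arm from it to y = 16, 26 mm long in x, underside 42, top 50 high, its free edge (y 16 to 20) turned down to 37 high. The bar's tail, pressed below that edge, goes in sideways towards +y (room y 20 to 48) and stays when let go: bar then level, joint about 0.065.
- bar: Pry bar 310 mm, 0.4 kg, flat underside at z = 0. Origin under the handle's middle, +x to the tip. Black handle x -50 to 50, 26 wide, 24 high; shank to 135, 16 wide, 12 thick; blade 130 to 200, 22 wide, 6 thick; tail -45 to -110, 16 wide, 12 thick. With x = 140 on the fulcrum the tip is 15 under the case: goes in freely at pitch 0.4, handle up; level, it lifts enough, 6 to 12 N at the handle.
- bar_tip (a point): End of the bar's blade, x = 200, z = 3 mm of the bar.
- shim: Grey plastic shim, 132 mm long, 0.12 kg. Origin under the pad's middle, +x is the way it is pushed in, parallel to the rail's x. Pad x -20 to 22, 44 wide, 8 thick, for the foot to stand on; stop wall x -23 to -17, 16 high, meets the foot when fully home (foot centre within 3 mm of the pad's middle); tail 24 wide, 8 thick; upright grip x -110 to -70, 16 wide, top 45 high.
- polish_a: Bystander to leave alone: small amber polish bottle with black cap, radius 14, height 65 mm. Origin: centre of its underside.
- polish_b: Bystander to leave alone: small clear polish bottle with black cap, radius 14, height 65 mm. Origin: centre of its underside.
- cream_jar: Bystander to leave alone: squat jar, radius 32, height 60 mm. Origin: centre of its underside.
- brush: Bystander to leave alone: brush, lying flat, length 160 mm. Origin: centre of its underside.
- bowl: Bystander to leave alone: white ceramic bowl, rim radius 50, height 45 mm. Origin: centre of its underside.
- tape: Bystander to leave alone: paper tape roll, radius 35, height 22 mm. Origin: centre of its underside.
Things that resemble listed ones, but are neither listed nor needed, are in the scene too. Leave any orange look-alike of the shim alone.

How it is judged:
By the outcome, as a careful person would: the job done as asked, in the order asked, and still so for the second after the job is handed in, with the robot touching nothing.
It also fails if it takes over 72 s, if anything falls off the work surface, if the arm or the gripper's body presses on something with over 40 N, if the wrist force passes 120 N, or if a joint passes its speed limit or range.

## Working session

There is one attempt and no reset: what is moved stays moved. The work goes in short steps, Python scripts to look and compute and a tool call to move; the robot and the scene stay as the last step left them, time stands still between calls to the robot, and variables do not carry over. Pictures are saved under pics/ and viewed, at most 10 in all, crops included, and the job is handed in when it is done.

Besides the shell and the picture viewer there is one more tool, called after "Request:" as name(argument=value, ...), one argument or row to a line, values as JSON. send_rows: Moves the arm, as the interface text tells. Its arguments: {"type":"object","properties":{"xyz":{"type":"array"},"rotation":{"type":"array"},"fingers":{"type":"array"},"force":{"type":"number"}},"required":["xyz","rotation","fingers"]}

```bash
ls; mkdir -p pics; python3 - <<'E'
from station import sensors, vision
import cv2,numpy as np
s=sensors.observe(); print(s)
for n in("top","side"):
    im=vision.capture(n); cv2.imwrite(f"pics/{n}0.png",im[:,:,::-1])
    cv2.imwrite(f"pics/{n}0b.png",cv2.resize(im[:,:,::-1],(800,600),interpolation=cv2.INTER_CUBIC))
    p=vision.camera_params(n); print(n,p)
E
```

```text
pics
{'t': 0.0, 'joints': array([-1.45439419e+00,  3.13436202e-01,  1.49846134e+00, -2.02734211e-05,
        1.33102422e+00, -2.23392837e-01]), 'joint_vel': array([-0.00053969, -0.0012223 ,  0.00074728,  0.00073972,  0.00151528,
        0.0003856 ]), 'tau': array([ 8.10704441e-04, -4.02208328e+01, -2.52265227e+01,  6.94337022e-02,
        3.53648665e-02, -1.07931594e-04]), 'tool_pos': array([ 0.17493515, -0.49471762,  0.23815901]), 'ee_rot': array([ 9.85601480e-01,  1.69083653e-01,  2.57024378e-05, -6.64127455e-04]), 'ft_force': array([1.181977  , 1.0475154 , 0.16644936]), 'ft_torque': array([-0.05299984,  0.00639729, -0.03709885]), 'grasp_force': 0.0, 'grip_width': 0.08827607010015576}
top {'intrinsics': array([[354.26312575,   0.        , 258.97101504],
       [  0.        , 354.26312575, 190.06709111],
       [  0.        ,   0.        ,   1.        ]]), 'dist': array([-0.100998,  0.      ,  0.      ,  0.      ,  0.      ]), 'cam_to_world': array([[ 0.02925946,  0.99768529, -0.06138359,  0.48962314],
       [-0.99928092,  0.02771422, -0.02587581, -0.02824848],
       [-0.02411472,  0.06209657,  0.99777878,  0.91294166],
       [ 0.        ,  0.        ,  0.        ,  1.        ]])}
side {'intrinsics': array([[486.40175171,   0.        , 252.749675  ],
       [  0.        , 486.40175171, 188.62307317],
       [  0.        ,   0.        ,   1.        ]]), 'dist': array([-0.09023049,  0.        ,  0.        ,  0.        ,  0.        ]), 'cam_to_world': array([[-0.97747727,  0.14924482, -0.14921186,  0.30962503],
       [-0.21076933, -0.6545221 ,  0.72606963,  1.12449585],
       [ 0.01069968,  0.74116584,  0.6712367 ,  1.12846977],
       [ 0.        ,  0.        ,  0.        ,  1.        ]])}
```

View pics/top0b.png

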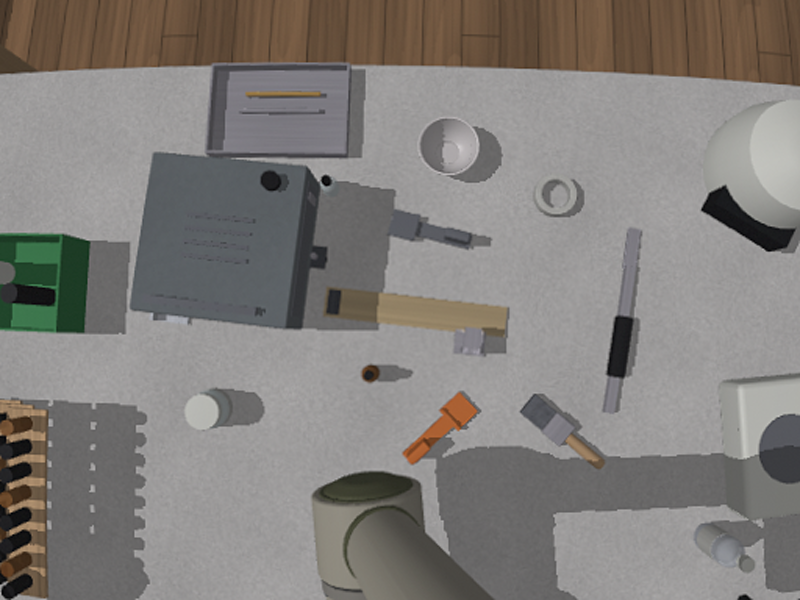

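View pics/side0b.png

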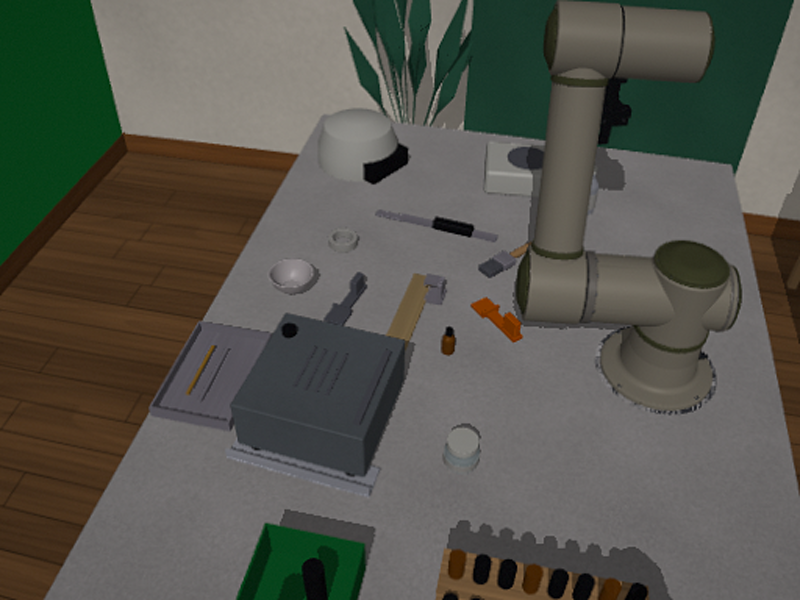

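The top view shows world -y to the right and +x up.
- **Steriliser:** case at about (225,240), with its foot bracket at (318,257).
- **Stand:** (415,310), with the fulcrum at (333,301) and the keeper at (470,342).
- **Bar:** handle at (620,345), tip at (634,232).
- **Shim candidates:** the grey one at (405,222)–(470,240) and the orange one at (440,428). The grey one matches the description and the orange one is the look-alike to leave alone.

I'll confirm with a crop and measure.

```bash
cat > h.py <<'E'
import cv2,numpy as np
from station import sensors,vision
from scipy.spatial.transform import Rotation as R
def ray(n,uv):
    p=vision.camera_params(n);K,d,T=p["intrinsics"],p["dist"],p["cam_to_world"]
    q=cv2.undistortPoints(np.array(uv,float).reshape(-1,1,2),K,d)[:,0]
    D=np.c_[q[:,0],-q[:,1],-np.ones(len(q))]@T[:3,:3].T
    return T[:3,3],D
def plane(n,uv,z):
    o,D=ray(n,uv); return o+D*((z-o[2])/D[:,2])[:,None]
def proj(n,P):
    p=vision.camera_params(n);K,d,T=p["intrinsics"],p["dist"],p["cam_to_world"]
    c=(np.array(P,float).reshape(-1,3)-T[:3,3])@T[:3,:3]*[1,-1,-1]
    return cv2.projectPoints(c,np.zeros(3),np.zeros(3),K,d)[0][:,0]
def blob(im,m,box):
    M=np.zeros(m.shape,np.uint8);x0,y0,x1,y1=box;M[y0:y1,x0:x1]=m[y0:y1,x0:x1]*255
    c=max(cv2.findContours(M,0,2)[0],key=cv2.contourArea);return c
E
python3 - <<'E'
from h import *
im=cv2.imread("pics/top0.png")
c=im[90:235,80:340];c=cv2.resize(c,None,fx=3,fy=3,interpolation=cv2.INTER_CUBIC)
c=np.clip(c*1.5,0,255).astype(np.uint8);cv2.imwrite("pics/c1.png",c);print(c.shape)
g=im.astype(int).max(2); hsv=cv2.cvtColor(im,cv2.COLOR_BGR2HSV)
# bar handle
b=blob(im,g<50,(380,190,415,250)); r=cv2.minAreaRect(b);print("handle",r)
print(plane("top",cv2.boxPoints(r),.024).round(4))
m=(hsv[...,1]>70)&(hsv[...,0]>8)&(hsv[...,0]<30)
b=blob(im,m,(200,170,340,230));r=cv2.minAreaRect(b);print("board",r);print(plane("top",cv2.boxPoints(r),.006).round(4))
for n,u,z in (("tip",(633/1.5625,229/1.5625),.003),("tail",(610/1.5625,411/1.5625),.012)):print(n,plane("top",[u],z))
E
```

```text
(435, 780, 3)
handle ((396.4131774902344, 221.4119873046875), (11.323321342468262, 38.27184295654297), 8.530765533447266)
[[ 0.429  -0.3327  0.024 ]
 [ 0.5245 -0.3461  0.024 ]
 [ 0.521  -0.3751  0.024 ]
 [ 0.4254 -0.3615  0.024 ]]
board ((268.856201171875, 199.43653869628906), (108.43942260742188, 18.298213958740234), 6.458815574645996)
[[ 0.5104  0.1101  0.006 ]
 [ 0.5574  0.1065  0.006 ]
 [ 0.5337 -0.1711  0.006 ]
 [ 0.4871 -0.1667  0.006 ]]
tip [[ 0.67035811 -0.3840585   0.003     ]]
tail [[ 0.36859057 -0.34431178  0.012     ]]
```

View pics/c1.png

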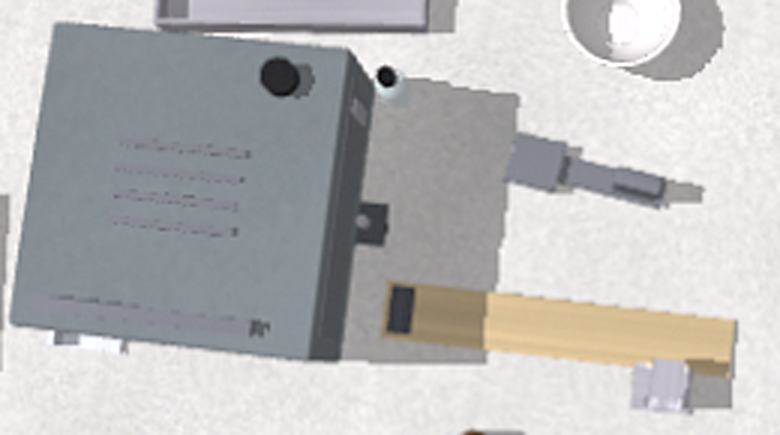

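The crop shows the grey shim with its pad at (538,162) and upright grip at (638,188). The foot bracket is at (372,222), the fulcrum at (400,309) and the keeper at (662,385). The grey shim is confirmed because it has a pad, a stop wall and a grip.

```bash
python3 - <<'E'
from h import *
f=lambda u:np.array(u,float)/3+[80,90]-[1/3,1/3]
C=plane("top",f([(52,22),(350,48),(310,360),(10,325)]),.132)[:,:2]
d=[np.linalg.norm(C[i]-C[(i+1)%4]) for i in range(4)];print("case edges",np.round(d,4))
# fit: corners rail: (20,-120),(-220,-120),(-220,120),(20,120)
M=np.array([(20,-120),(-220,-120),(-220,120),(20,120)])/1e3
def fit(M,C):
    a,b=M-M.mean(0),C-C.mean(0);th=np.arctan2((a[:,0]*b[:,1]-a[:,1]*b[:,0]).sum(),(a*b).sum())
    r=np.array([[np.cos(th),-np.sin(th)],[np.sin(th),np.cos(th)]]);t=C.mean(0)-r@M.mean(0);return th,r,t,np.abs(M@r.T+t-C).max()
th,r,t,e=fit(M,C);print("rail",th,t,e);foot=r@[-.226,0]+t;lip=r@[-.22,.075]+t;print("foot",foot,"lip",lip)
print("bracket px", proj("top",[[*(r@[-.244,0]+t),.028]]), f((388,225)))
B=plane("top",f([(388,282),(735,320),(732,376),(384,334)]),.006)[:,:2]
s=fit(np.array([(17,-25),(-283,-25),(-283,25),(17,25)])/1e3,B);print("stand",s[0],s[2],s[3])
print("fulcrum",plane("top",f([(400,309)]),.03), "in rail:",r.T@(s[2]-t))
# keeper arm top
print("keeper pred px (crop)", (proj("top",[[*(s[1]@[-.228+dx,dy]+s[2]),.05] for dx in(-.013,.013) for dy in(.016,.056)])-[80,90])*3)
P=plane("top",f([(517,132),(568,145),(560,192),(508,180)]),.008)[:,:2]
G=plane("top",f([(616,180),(664,188),(661,206),(612,192)]),.045)[:,:2]
print("shim pad",P.mean(0),"edges",[np.linalg.norm(P[i]-P[(i+1)%4]) for i in range(4)],"grip",G.mean(0))
d=P.mean(0)-G.mean(0);print(np.linalg.norm(d),np.arctan2(d[1],d[0]))
E
```

```text
case edges [0.2387 0.2374 0.2362 0.2379]
rail 1.491292502000282 [0.62518189 0.36787571] 0.0022174897034888397
foot [0.60723295 0.14258959] lip [0.53294638 0.15452714]
bracket px [[208.3667308  164.30093711]] [209.         164.66666667]
stand 1.4856556273972976 [0.53436213 0.10907229] 0.002648904316856937
fulcrum [[0.53420645 0.1097838  0.03      ]] in rail: [-0.26519883  0.06997869]
keeper pred px (crop) [[688.0395918  359.59460211]
 [682.71636551 408.79562841]
 [656.14875114 355.97851917]
 [650.75811322 405.16612219]]
shim pad [ 0.66530139 -0.00153921] edges [np.float64(0.04555972738835345), np.float64(0.04155588980941127), np.float64(0.04600240812343909), np.float64(0.04267250879993592)] grip [ 0.63580397 -0.08570776]
0.08918767855991332 1.2337147582943282
```

```bash
cat >> h.py <<'E'
F=np.array([.5343,.1094,.03]);YS=1.488
def tool(yaw,p): return R.from_euler("z",yaw)*R.from_euler("y",p)*R.from_euler("x",np.pi)
def move(pos,yaw,p=0.,frm=None):
    """row numbers taking the current (or given) pose to tcp pos, yaw, pitch"""
    if frm is None:
        s=sensors.observe();a,q=s["tool_pos"],R.from_quat(s["ee_rot"])
    else: a,q=np.array(frm[0]),tool(*frm[1:])
    d=q.inv().apply(np.array(pos)-a);rv=(q.inv()*tool(yaw,p)).as_rotvec()
    print("xyz",(d/.8).round(4).tolist(),"rot",(rv/(np.pi/4)).round(4).tolist(),"rows>=",round(max(np.linalg.norm(d)/.0417,np.degrees(np.linalg.norm(rv))/7.16),1))
def st():
    s=sensors.observe();e=(R.from_quat(s["ee_rot"])*R.from_euler("x",-np.pi)).as_euler("ZYX")
    print("t %.2f"%s["t"],"tcp",s["tool_pos"].round(4),"yaw/p/r",e.round(3),"F",s["ft_force"].round(1),"w %.4f g %.1f"%(s["grip_width"],s["grasp_force"]))
def barpose(c,yaw,p,x,up=0,h=.005):
    """tcp with bar-x=x of the underside over point c (raised up), handle gripped at x=0"""
    Rb=R.from_euler("z",yaw)*R.from_euler("y",p)
    return np.array(c)+[0,0,up]+Rb.apply([-x,0,h])
E
python3 - <<'E'
from h import *
st();move([.475,-.354,.08],-.138)
print("amber",plane("top",[(370/1.5625,373/1.5625)],.065))
for y in(-.05,.0,.05):print(barpose(F,YS+y,.45,140e-3,.003),barpose(F,YS,.45,.095,.01))
E
```

```text
t 0.10 tcp [ 0.1749 -0.4948  0.2382] yaw/p/r [ 0.34  -0.     0.001] F [0.7 0.4 0.8] w 0.0881 g 0.0
xyz [0.4122, -0.0407, 0.1979] rot [-0.0014, 0.0, 0.6083] rows>= 8.8
amber [[0.42398044 0.04326539 0.065     ]]
[ 0.51789647 -0.013397    0.09839741] [0.52740535 0.02631794 0.08582396]
[ 0.52405426 -0.01406337  0.09839741] [0.52740535 0.02631794 0.08582396]
[ 0.53023766 -0.01442115  0.09839741] [0.52740535 0.02631794 0.08582396]
```

Request:
send_rows(
  xyz=[
    [0.41,-0.04,0.1],
    [0.41,-0.04,0.1],
    [0.41,-0.04,0.1],
    [0.41,-0.04,0.1],
    [0.41,-0.04,0.1],
  ],
  rotation=[
    [0,0,0.608],
    [0,0,0.608],
    [0,0,0.608],
    [0,0,0.608],
    [0,0,0.608],
  ],
  fingers=[0.7,0.7,0.7,0.7,0.7],
  force=40,
)

```text
t: 0.52
tool_pos: [0.3456, -0.4153, 0.1928]
ee_rot: [0.997, -0.072, -0.0, -0.0]
ft_force: [0.2, -1.0, -0.8]
grip_width: 0.0617
grasp_force: 0.0
```

```bash
python3 -c "
from h import *
st();move([.475,-.354,.08],-.138)"
```

```text
t 0.52 tcp [ 0.3456 -0.4153  0.1928] yaw/p/r [-0.144  0.     0.   ] F [ 0.2 -1.  -0.8] w 0.0617 g 0.0
xyz [0.149, -0.0992, 0.141] rot [-0.0001, 0.0002, -0.0082] rows>= 4.4
```

Request:
send_rows(
  xyz=[
    [0.149,-0.099,0.14],
    [0.149,-0.099,0.14],
    [0.149,-0.099,0.14],
    [0.149,-0.099,0.14],
    [0.149,-0.099,0.14],
  ],
  rotation=[
    [0,0,-0.008],
    [0,0,-0.008],
    [0,0,-0.008],
    [0,0,-0.008],
    [0,0,-0.008],
  ],
  fingers=[0.7,0.7,0.7,0.7,0.7],
)

```text
t: 0.93
tool_pos: [0.4751, -0.3507, 0.0774]
ee_rot: [0.998, -0.064, -0.002, -0.002]
ft_force: [-0.9, 0.1, -0.7]
grip_width: 0.0617
grasp_force: 0.0
```

```bash
python3 -c "
from h import *
im=vision.capture('side')
st();move([.475,-.354,.005],-.138)
c=np.array([[.475,-.354,.024]]);print(proj('side',c))
g=im.astype(int).max(2)
b=blob(im,g<45,(270,125,312,165));r=cv2.minAreaRect(b);print(r,plane('side',[r[0]],.012))
x=b[:,0];l,rr=x[x[:,0].argmin()],x[x[:,0].argmax()];print(l,rr,plane('side',[l,rr],.012))
cv2.imwrite('pics/s1.png',cv2.resize(im[100:200,220:350,::-1],None,fx=5,fy=5))"
```

```text
t 0.98 tcp [ 0.4751 -0.3506  0.0772] yaw/p/r [-0.128  0.004  0.004] F [ 0.3  2.1 -1.9] w 0.0619 g 0.0
xyz [0.0008, 0.0046, 0.0903] rot [-0.0056, 0.0054, 0.0128] rows>= 1.7
[[289.23184331 142.72936222]]
((289.3705749511719, 144.5823516845703), (25.706260681152344, 8.134893417358398), 12.528807640075684) [[ 0.47444934 -0.35853862  0.012     ]]
[277 141] [302 147] [[ 0.52440994 -0.37035474  0.012     ]
 [ 0.42533825 -0.35439211  0.012     ]]
```

View pics/s1.png

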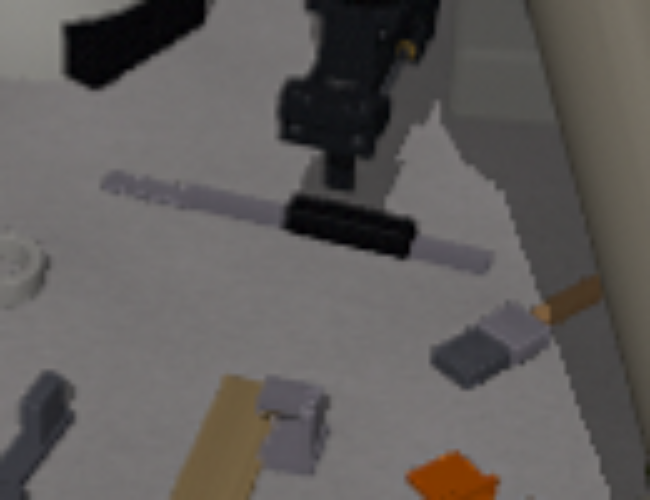

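The crop shows the fingers over the handle's middle at (350,225). The side view puts the handle at x = 0.475, y = -0.357, which agrees with the top view. Next I descend and grip.

Request:
send_rows(
  xyz=[
    [0,0.001,0.04],
    [0,0.001,0.08],
    [0,0.001,0.09],
    [0,0.001,0.09],
    [0,0.001,0.09],
  ],
  rotation=[
    [0,0,0],
    [0,0,0],
    [0,0,0],
    [0,0,0],
    [0,0,0],
  ],
  fingers=[0.7,0.7,0.7,0.7,0.7],
)

```text
t: 1.4
tool_pos: [0.4733, -0.356, 0.0109]
ee_rot: [0.998, -0.066, 0.001, 0.001]
ft_force: [0.1, -0.2, 0.0]
grip_width: 0.0618
grasp_force: 0.0
```

Request:
send_rows(
  xyz=[
    [0,0,0],
    [0,0,0],
    [0,0,0],
    [0,0,0],
    [0,0,0],
  ],
  rotation=[
    [0,0,0],
    [0,0,0],
    [0,0,0],
    [0,0,0],
    [0,0,0],
  ],
  fingers=[0.1,0.1,0.1,0.1,0.1],
  force=40,
)

```text
t: 1.82
tool_pos: [0.4735, -0.3551, 0.0099]
ee_rot: [0.998, -0.066, 0.0, 0.0]
ft_force: [-1.8, -7.3, 2.6]
grip_width: 0.0305
grasp_force: 3.8
```

Request:
send_rows(
  xyz=[
    [0,0,0],
    [0,0,0],
    [0,0,0],
  ],
  rotation=[
    [0,0,0],
    [0,0,0],
    [0,0,0],
  ],
  fingers=[0.1,0.1,0.1],
)

```text
t: 2.07
tool_pos: [0.4736, -0.3554, 0.0098]
ee_rot: [0.998, -0.066, 0.0, 0.001]
ft_force: [-1.8, -1.6, 5.0]
grip_width: 0.0256
grasp_force: 40.0
```

Request:
send_rows(
  xyz=[
    [0,0,0],
    [0,0,0],
    [0,0,0.0035],
    [0,0,0.007],
    [0,0,0.007],
  ],
  rotation=[
    [0,0,0],
    [0,0,0],
    [0,0,0],
    [0,0,0],
    [0,0,0],
  ],
  fingers=[0.45,0.45,0.45,0.45,0.45],
)

```text
t: 2.48
tool_pos: [0.473, -0.3543, 0.0028]
ee_rot: [0.998, -0.066, -0.001, -0.001]
ft_force: [-0.4, 0.5, -0.3]
grip_width: 0.0399
grasp_force: 0.0
```

Request:
send_rows(
  xyz=[
    [0,0,0],
    [0,0,0],
    [0,0,0],
    [0,0,0],
    [0,0,0],
  ],
  rotation=[
    [0,0,0],
    [0,0,0],
    [0,0,0],
    [0,0,0],
    [0,0,0],
  ],
  fingers=[0.1,0.1,0.1,0.1,0.1],
  force=50,
)

```text
t: 2.9
tool_pos: [0.4734, -0.3549, 0.0037]
ee_rot: [0.998, -0.066, -0.0, 0.0]
ft_force: [-0.1, -0.1, -1.0]
grip_width: 0.0256
grasp_force: 49.9
```

```bash
python3 -c "
from h import *
st();move([.475,-.35,.2],-.138)"
```

```text
t 2.90 tcp [ 0.4734 -0.3549  0.0037] yaw/p/r [-0.131  0.    -0.   ] F [-0.1 -0.1 -1. ] w 0.0256 g 49.9
xyz [0.0012, -0.0063, -0.2454] rot [0.0001, 0.0, 0.0086] rows>= 4.7
```

Request:
send_rows(
  xyz=[
    [0,0,-0.02],
    [0,0,-0.06],
    [0,0,-0.11],
    [0,0,-0.16],
    [0,0,-0.2],
  ],
  rotation=[
    [0,0,0],
    [0,0,0],
    [0,0,0],
    [0,0,0],
    [0,0,0],
  ],
  fingers=[0.1,0.1,0.1,0.1,0.1],
)

```text
t: 3.32
tool_pos: [0.4733, -0.3547, 0.1663]
ee_rot: [0.998, -0.066, 0.0, 0.0]
ft_force: [0.9, -1.2, -3.0]
grip_width: 0.0263
grasp_force: 49.9
```

```bash
python3 -c "
from h import *
st();move([.50,-.2,.2],.65)
im=vision.capture('side');cv2.imwrite('pics/s2.png',cv2.resize(im[60:260,180:380,::-1],None,fx=3,fy=3))"
```

```text
t 3.32 tcp [ 0.4733 -0.3547  0.1663] yaw/p/r [-0.131 -0.001 -0.001] F [ 0.9 -1.2 -3. ] w 0.0263 g 49.9
xyz [0.0078, -0.1961, -0.0422] rot [0.001, -0.0005, -0.9949] rows>= 6.3
```

View pics/s2.png

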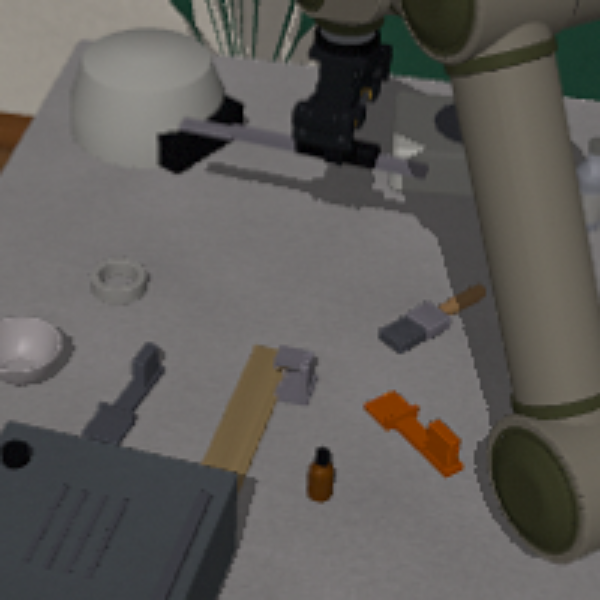

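The bar is held level in the gripper, seen at (180..430,130..170). Next I swing it towards the stand.

Request:
send_rows(
  xyz=[
    [0.008,-0.196,-0.02],
    [0.008,-0.196,-0.02],
    [0.008,-0.196,-0.02],
    [0.008,-0.196,-0.02],
    [0.008,-0.196,-0.02],
  ],
  rotation=[
    [0,0,-0.15],
    [0,0,-0.3],
    [0,0,-0.45],
    [0,0,-0.6],
    [0,0,-0.75],
  ],
  fingers=[0.1,0.1,0.1,0.1,0.1],
)

```text
t: 3.78
tool_pos: [0.5007, -0.1948, 0.1798]
ee_rot: [0.973, 0.232, -0.0, -0.001]
ft_force: [0.1, -0.5, -3.0]
grip_width: 0.0256
grasp_force: 49.9
```

```bash
python3 -c "
from h import *
st();move(barpose(F,YS,.0,.09,.15,.004),YS)"
```

```text
t 3.78 tcp [ 0.5007 -0.1948  0.1798] yaw/p/r [ 0.468 -0.     0.002] F [ 0.1 -0.5 -3. ] w 0.0256 g 49.9
xyz [0.1503, -0.2246, -0.0047] rot [-0.0022, -0.002, -1.2984] rows>= 8.2
```

Request:
send_rows(
  xyz=[
    [0.02,-0.05,0],
    [0.04,-0.09,0],
    [0.06,-0.12,0],
    [0.07,-0.13,0],
    [0.07,-0.13,0],
  ],
  rotation=[
    [0,0,-0.15],
    [0,0,-0.3],
    [0,0,-0.45],
    [0,0,-0.6],
    [0,0,-0.75],
  ],
  fingers=[0.1,0.1,0.1,0.1,0.1],
)

```text
t: 4.2
tool_pos: [0.5044, -0.0795, 0.1792]
ee_rot: [0.864, 0.504, -0.0, -0.001]
ft_force: [1.7, -0.1, -3.3]
grip_width: 0.0256
grasp_force: 49.9
```

```bash
python3 -c "
from h import *
st();move(barpose(F,YS,.45,.085,.06,.004),YS,.45)"
```

```text
t 4.20 tcp [ 0.5044 -0.0795  0.1792] yaw/p/r [ 1.056e+00 -0.000e+00  1.000e-03] F [ 1.7 -0.1 -3.3] w 0.0256 g 49.9
xyz [0.139, -0.0445, 0.0609] rot [-0.1255, -0.5647, -0.5408] rows>= 5.0
```

Correction: withdrawn means a larger bar-x over the fulcrum, so about 0.18 rather than 0.085.

```bash
python3 -c "
from h import *
move(barpose(F,YS,.45,.185,.05,.004),YS,.45); print(barpose(F,YS,.45,.185,.05,.004))"
```

```text
xyz [0.0368, 0.0026, 0.0189] rot [-0.1255, -0.5647, -0.5408] rows>= 5.0
[ 0.52066721 -0.05487816  0.16407041]
```

Request:
send_rows(
  xyz=[
    [0.007,0,0.002],
    [0.014,0,0.005],
    [0.022,0.001,0.009],
    [0.03,0.002,0.014],
    [0.037,0.0026,0.019],
  ],
  rotation=[
    [-0.025,-0.113,-0.108],
    [-0.05,-0.226,-0.216],
    [-0.075,-0.339,-0.324],
    [-0.1,-0.452,-0.432],
    [-0.1255,-0.565,-0.541],
  ],
  fingers=[0.1,0.1,0.1,0.1,0.1],
)

```text
t: 4.62
tool_pos: [0.5214, -0.0571, 0.1641]
ee_rot: [0.718, 0.658, -0.166, 0.152]
ft_force: [0.2, -0.1, -3.7]
grip_width: 0.0256
grasp_force: 49.9
```

Request:
send_rows(
  xyz=[
    [0,0,0],
    [0,0,0],
  ],
  rotation=[
    [0,0,0],
    [0,0,0],
  ],
  fingers=[0.1,0.1],
)

```text
t: 4.78
tool_pos: [0.5207, -0.0566, 0.1635]
ee_rot: [0.72, 0.657, -0.165, 0.15]
ft_force: [-0.5, -0.1, -3.5]
grip_width: 0.0258
grasp_force: 49.9
```

```bash
python3 -c "
from h import *
st()
q=R.from_quat(sensors.observe()['ee_rot']);p=sensors.observe()['tool_pos']
pts=[p+q.apply([a,0,.001]) for a in(.2015,-.1085)];print('pred tip,tail',np.round(pts,4))
for n in('top','side'):
  im=vision.capture(n);print(n,proj(n,pts));
  c=np.clip(im[...,::-1]*1.4,0,255).astype(np.uint8)
  cv2.imwrite('pics/%s3.png'%n,cv2.resize(c[120:255,170:350] if n=='top' else c[140:275,180:360],None,fx=4,fy=4,interpolation=2))
im=np.hstack([cv2.imread('pics/%s3.png'%n)[:, :] for n in('top','side')]);cv2.imwrite('pics/b3.png',cv2.resize(np.vstack([im[:,:720],im[:,720:]]),None,fx=.55,fy=.55))
move(barpose(F,YS,.45,.185,.004,.004),YS,.45)"
```

```text
t 4.78 tcp [ 0.5207 -0.0566  0.1635] yaw/p/r [1.48e+00 4.49e-01 1.00e-03] F [-0.5 -0.1 -3.5] w 0.0258 g 49.9
pred tip,tail [[ 0.5372  0.1237  0.0751]
 [ 0.5118 -0.1544  0.2097]]
top [[204.35266689 190.20851273]
 [331.3918303  202.69301918]]
side [[245.19849286 218.99785568]
 [271.89915937 131.19448412]]
xyz [0.0288, -0.001, 0.0507] rot [-0.0044, -0.0011, -0.0139] rows>= 1.1
```

View pics/b3.png

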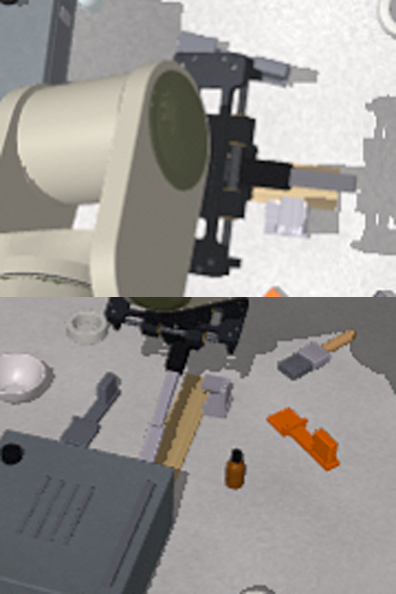

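The tail appears at top pixel (332,203) against a predicted (331,203), so the bar is where it was calculated to be, lined up over the fulcrum. Next I lower it and check.

Request:
send_rows(
  xyz=[
    [0.007,0,0.013],
    [0.015,0,0.026],
    [0.022,0,0.039],
    [0.029,-0.001,0.051],
    [0.029,-0.001,0.051],
  ],
  rotation=[
    [0,0,-0.004],
    [0,0,-0.008],
    [0,0,-0.012],
    [0,0,-0.014],
    [0,0,-0.014],
  ],
  fingers=[0.1,0.1,0.1,0.1,0.1],
)

```text
t: 5.3
tool_pos: [0.5195, -0.0543, 0.1148]
ee_rot: [0.717, 0.661, -0.167, 0.148]
ft_force: [0.4, 1.7, -3.9]
grip_width: 0.0257
grasp_force: 49.9
```

```bash
python3 -c "
from h import *
st();move(barpose(F,YS,.45,.1415,.003,.004),YS,.45)"
```

```text
t 5.30 tcp [ 0.5195 -0.0543  0.1148] yaw/p/r [1.492 0.45  0.009] F [ 0.4  1.7 -3.9] w 0.0257 g 49.9
xyz [0.0526, 0.0017, -0.0023] rot [-0.0088, 0.0001, 0.0047] rows>= 1.0
```

Request:
send_rows(
  xyz=[
    [0.006,0.001,-0.002],
    [0.018,0.001,-0.002],
    [0.03,0.001,-0.002],
    [0.042,0.001,-0.002],
    [0.052,0.001,-0.002],
  ],
  rotation=[
    [0,0,0],
    [0,0,0],
    [0,0,0],
    [0,0,0],
    [0,0,0],
  ],
  fingers=[0.1,0.1,0.1,0.1,0.1],
)

```text
t: 5.72
tool_pos: [0.5246, -0.0152, 0.1006]
ee_rot: [0.716, 0.661, -0.166, 0.15]
ft_force: [0.8, 0.8, -4.9]
grip_width: 0.0255
grasp_force: 49.9
```

Request:
send_rows(
  xyz=[
    [0,0,0],
    [0,0,0],
  ],
  rotation=[
    [0,0,0],
    [0,0,0],
  ],
  fingers=[0.1,0.1],
)

```text
t: 5.88
tool_pos: [0.5246, -0.016, 0.1008]
ee_rot: [0.716, 0.661, -0.166, 0.15]
ft_force: [-0.5, -0.4, -3.2]
grip_width: 0.0256
grasp_force: 49.9
```

```bash
python3 -c "
from h import *
st();move(barpose(F,YS,.45,.1415,.001,.004),YS,.45)
p=barpose(F,YS,.45,.1415,.0,.004)
for a in(.30,.2,.1,0,-.035): print(a,end=' ');move(barpose(F,YS,a,.1415,0,.004),YS,a,frm=(p,YS,.45))"
```

```text
t 5.88 tcp [ 0.5246 -0.016   0.1008] yaw/p/r [1.492 0.451 0.005] F [-0.5 -0.4 -3.2] w 0.0256 g 49.9
xyz [0.0027, -0.0008, 0.0052] rot [-0.0034, 0.0015, 0.0048] rows>= 0.1
0.3 xyz [0.0012, 0.0, 0.0265] rot [0.0, 0.191, -0.0] rows>= 1.2
0.2 xyz [0.0043, 0.0, 0.0439] rot [-0.0, 0.3183, -0.0] rows>= 2.0
0.1 xyz [0.009, 0.0, 0.061] rot [0.0, 0.4456, 0.0] rows>= 2.8
0 xyz [0.0154, 0.0, 0.0774] rot [-0.0, 0.573, -0.0] rows>= 3.6
-0.035 xyz [0.0181, 0.0, 0.083] rot [-0.0, 0.6175, -0.0] rows>= 3.9
```

Request:
send_rows(
  xyz=[
    [0.001,0,0.002],
    [0.0025,0,0.004],
    [0.0025,0,0.005],
  ],
  rotation=[
    [0,0,0],
    [0,0,0],
    [0,0,0],
  ],
  fingers=[0.1,0.1,0.1],
)

```text
t: 6.13
tool_pos: [0.5246, -0.0167, 0.0964]
ee_rot: [0.717, 0.661, -0.166, 0.15]
ft_force: [0.1, 0.7, -2.0]
grip_width: 0.0254
grasp_force: 49.9
```

Request:
send_rows(
  xyz=[
    [0,0,0.009],
    [0.001,0,0.018],
    [0.0012,0,0.0265],
    [0.0012,0,0.0265],
  ],
  rotation=[
    [0,0.064,0],
    [0,0.127,0],
    [0,0.191,0],
    [0,0.191,0],
  ],
  fingers=[0.1,0.1,0.1,0.1],
)

```text
t: 6.47
tool_pos: [0.5236, -0.0249, 0.0763]
ee_rot: [0.728, 0.67, -0.11, 0.099]
ft_force: [1.0, 10.0, -0.7]
grip_width: 0.0255
grasp_force: 49.9
```

```bash
python3 -c "
from h import *
st();print(barpose(F,YS,.3,.1415,.0,.004))
s=sensors.observe();print(s['ft_torque'])"
```

```text
t 6.47 tcp [ 0.5236 -0.0249  0.0763] yaw/p/r [1.488 0.296 0.004] F [ 1.  10.  -0.7] w 0.0255 g 49.9
[ 0.52321813 -0.024139    0.07563746]
[ 1.47317287 -0.26124142  0.02014133]
```

```bash
python3 -c "
from h import *
for a,b in((.3,.2),(.2,.1),(.1,.03),(.03,-.02),(-.02,-.045)): print(a,b,end=' ');move(barpose(F,YS,b,.1415,0,.004),YS,b,frm=(barpose(F,YS,a,.1415,0,.004),YS,a))"
```

```text
0.3 0.2 xyz [0.0004, 0.0, 0.0177] rot [0.0, 0.1273, -0.0] rows>= 0.8
0.2 0.1 xyz [0.0004, -0.0, 0.0177] rot [0.0, 0.1273, 0.0] rows>= 0.8
0.1 0.03 xyz [0.0001, -0.0, 0.0124] rot [0.0, 0.0891, 0.0] rows>= 0.6
0.03 -0.02 xyz [-0.0, -0.0, 0.0088] rot [0.0, 0.0637, -0.0] rows>= 0.4
-0.02 -0.045 xyz [-0.0001, 0.0, 0.0044] rot [-0.0, 0.0318, 0.0] rows>= 0.2
```

Request:
send_rows(
  xyz=[
    [0,0,0.003],
    [0.0003,0,0.006],
    [0.0006,0,0.009],
    [0.0006,0,0.009],
  ],
  rotation=[
    [0,0.02,0],
    [0,0.04,0],
    [0,0.064,0],
    [0,0.064,0],
  ],
  fingers=[0.1,0.1,0.1,0.1],
)

```text
t: 6.8
tool_pos: [0.5237, -0.0268, 0.07]
ee_rot: [0.73, 0.672, -0.093, 0.083]
ft_force: [-1.1, 4.4, 0.7]
grip_width: 0.0255
grasp_force: 49.9
```

```bash
python3 -c "
from h import *
st();print(barpose(F,YS,.25,.1415,.0,.004))
s=sensors.observe();print(s['ft_torque'])"
```

```text
t 6.80 tcp [ 0.5237 -0.0268  0.07  ] yaw/p/r [1.489 0.249 0.004] F [-1.1  4.4  0.7] w 0.0255 g 49.9
[ 0.52304334 -0.02624522  0.06888331]
[ 0.48057468 -0.0078256   0.04055897]
```

Request:
send_rows(
  xyz=[
    [0,0,0.005],
    [0,0,0.01],
    [0,0,0.015],
    [0,0,0.02],
    [0,0,0.0265],
  ],
  rotation=[
    [0,0.038,0],
    [0,0.076,0],
    [0,0.114,0],
    [0,0.152,0],
    [0,0.191,0],
  ],
  fingers=[0.1,0.1,0.1,0.1,0.1],
)

```text
t: 7.22
tool_pos: [0.5232, -0.0311, 0.0494]
ee_rot: [0.735, 0.677, -0.037, 0.032]
ft_force: [1.1, 11.8, -1.1]
grip_width: 0.0251
grasp_force: 49.9
```

```bash
python3 -c "
from h import *
st();print(barpose(F,YS,.1,.1415,.0,.004))
s=sensors.observe();print(s['ft_torque'])"
```

```text
t 7.22 tcp [ 0.5232 -0.0311  0.0494] yaw/p/r [1.489 0.098 0.003] F [ 1.1 11.8 -1.1] w 0.0251 g 49.9
[ 0.52268919 -0.03051281  0.04810645]
[ 1.41727734 -0.16091034 -0.02918583]
```

Request:
send_rows(
  xyz=[
    [0,0,0.004],
    [0,0,0.008],
    [0,0,0.012],
    [0,0,0.0155],
    [0,0,0.018],
  ],
  rotation=[
    [0,0.025,0],
    [0,0.05,0],
    [0,0.075,0],
    [0,0.1,0],
    [0,0.127,0],
  ],
  fingers=[0.1,0.1,0.1,0.1,0.1],
)

```text
t: 7.63
tool_pos: [0.5232, -0.0322, 0.0354]
ee_rot: [0.735, 0.678, -0.001, -0.002]
ft_force: [0.6, 11.8, 1.9]
grip_width: 0.0257
grasp_force: 49.9
```

```bash
python3 -c "
from h import *
st();print(barpose(F,YS,0,.1415,.0,.004))
s=sensors.observe();print(s['ft_torque'])
im=vision.capture('side');cv2.imwrite('pics/s4.png',cv2.resize(np.clip(im[130:250,200:330,::-1]*1.4,0,255).astype(np.uint8),None,fx=5,fy=5,interpolation=2))"
```

```text
t 7.63 tcp [ 0.5232 -0.0322  0.0354] yaw/p/r [ 1.489e+00 -1.000e-03  3.000e-03] F [ 0.6 11.8  1.9] w 0.0257 g 49.9
[ 0.5225977  -0.03161527  0.034     ]
[ 1.28425273 -0.19994759  0.01415404]
```

View pics/s4.png

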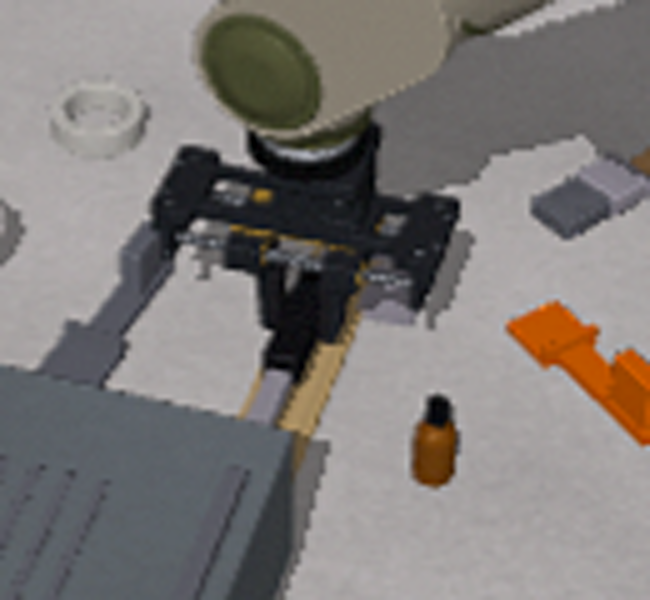

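Request:
send_rows(
  xyz=[
    [0,0,0.003],
    [0,0,0.006],
    [0,0,0.0085],
    [0,0,0.0085],
  ],
  rotation=[
    [0,0.02,0],
    [0,0.038,0],
    [0,0.055,0],
    [0,0.055,0],
  ],
  fingers=[0.1,0.1,0.1,0.1],
)

```text
t: 8.02
tool_pos: [0.5231, -0.0324, 0.0285]
ee_rot: [0.735, 0.677, 0.015, -0.016]
ft_force: [0.7, 10.7, 3.2]
grip_width: 0.0256
grasp_force: 49.9
```

```bash
python3 -c "
from h import *
st();s=sensors.observe();print(s['ft_torque'])
p,q=s['tool_pos'],R.from_quat(s['ee_rot'])
e=[p+q.apply([-.1085,a,-.008]) for a in(-.008,.008)];print('tail end top',np.round(e,4),proj('top',e))
im=vision.capture('top');cv2.imwrite('pics/t4.png',cv2.resize(np.clip(im[165:235,250:345,::-1]*1.4,0,255).astype(np.uint8),None,fx=7,fy=7,interpolation=2))
a=barpose(F,YS,-.04,.1415,0,.004)
for dy in(-.05,-.1,-.145):move(barpose(F,YS+dy,-.04,.1415,0,.004),YS+dy,-.04,frm=(a,YS,-.04))"
```

```text
t 8.02 tcp [ 0.5231 -0.0324  0.0285] yaw/p/r [ 1.488 -0.044  0.004] F [ 0.7 10.7  3.2] w 0.0256 g 49.9
[ 1.16107743 -0.25993395  0.02710474]
tail end top [[ 0.5062 -0.1401  0.0317]
 [ 0.5221 -0.1414  0.0317]] [[312.74366791 206.70075552]
 [313.40357637 200.29883672]]
xyz [0.0002, -0.0088, 0.0] rot [-0.0025, -0.0, 0.0636] rows>= 0.4
xyz [0.0009, -0.0177, 0.0] rot [-0.0051, -0.0, 0.1272] rows>= 0.8
xyz [0.0019, -0.0256, 0.0001] rot [-0.0074, -0.0, 0.1845] rows>= 1.2
```

View pics/t4.png

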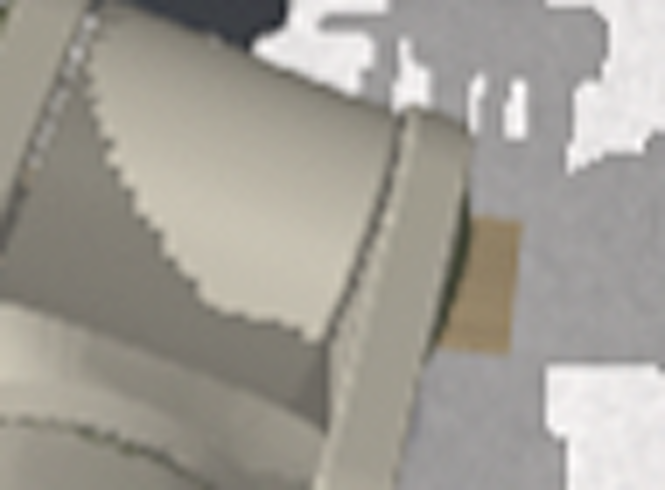

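The arm hides the tail and keeper in this view. By kinematics the tail top is at 32–33 mm, below the 37 mm edge, so I swing it sideways in two steps and watch the side force.

Request:
send_rows(
  xyz=[
    [0,-0.003,0],
    [0,-0.006,0],
    [0.0002,-0.009,0],
    [0.0005,-0.0125,0],
    [0.0008,-0.016,0],
  ],
  rotation=[
    [-0.001,0,0.022],
    [-0.002,0,0.044],
    [-0.0025,0,0.066],
    [-0.004,0,0.09],
    [-0.005,0,0.115],
  ],
  fingers=[0.1,0.1,0.1,0.1,0.1],
)

```text
t: 8.48
tool_pos: [0.5108, -0.0312, 0.0291]
ee_rot: [0.765, 0.644, 0.015, -0.014]
ft_force: [1.3, 7.2, 3.5]
grip_width: 0.0253
grasp_force: 50.2
```

```bash
python3 -c "
from h import *
st();print(sensors.observe()['ft_torque'])
move(barpose(F,YS-.145,-.04,.1415,-.001,.004),YS-.145,-.04)"
```

```text
t 8.48 tcp [ 0.5108 -0.0312  0.0291] yaw/p/r [ 1.4   -0.042  0.002] F [1.3 7.2 3.5] w 0.0253 g 50.2
[ 0.67760675 -0.37825148  0.70696639]
xyz [0.0014, -0.011, 0.0022] rot [-0.0051, -0.0019, 0.0722] rows>= 0.5
```

Request:
send_rows(
  xyz=[
    [0,-0.003,0],
    [0.0005,-0.006,0],
    [0.001,-0.009,0],
    [0.0014,-0.011,0],
    [0.0014,-0.011,0],
  ],
  rotation=[
    [-0.001,0,0.02],
    [-0.002,0,0.04],
    [-0.004,0,0.06],
    [-0.005,0,0.072],
    [-0.005,0,0.072],
  ],
  fingers=[0.1,0.1,0.1,0.1,0.1],
)

```text
t: 8.9
tool_pos: [0.5015, -0.0294, 0.0288]
ee_rot: [0.783, 0.622, 0.015, -0.013]
ft_force: [-1.8, -3.4, 4.2]
grip_width: 0.0256
grasp_force: 50.3
```

```bash
python3 -c "
from h import *
st();print(sensors.observe()['ft_torque'])
s=sensors.observe();p,q=s['tool_pos'],R.from_quat(s['ee_rot'])
t=p+q.apply([-.0865,0,0]);c=R.from_euler('z',-YS).apply(t-[F[0],F[1],0]);print('tail in stand',c)"
```

```text
t 8.90 tcp [ 0.5015 -0.0294  0.0288] yaw/p/r [ 1.342 -0.04   0.002] F [-1.8 -3.4  4.2] w 0.0256 g 50.3
[-0.86181154  0.27171129  0.89700068]
tail in stand [-0.22656596  0.03371312  0.02525915]
```

Request:
send_rows(
  xyz=[
    [0,0,-0.0015],
    [0,0,-0.003],
    [0,0,-0.0045],
    [0,0,-0.0055],
    [0,0,-0.0065],
  ],
  rotation=[
    [0,-0.012,0],
    [0,-0.024,0],
    [0,-0.036,0],
    [0,-0.044,0],
    [0,-0.05,0],
  ],
  fingers=[0.1,0.1,0.1,0.1,0.1],
)

```text
t: 9.32
tool_pos: [0.5013, -0.0295, 0.0336]
ee_rot: [0.783, 0.622, -0.001, -0.001]
ft_force: [0.8, -5.9, -10.5]
grip_width: 0.0257
grasp_force: 50.2
```

```bash
python3 -c "
from h import *
st();print(sensors.observe()['ft_torque'])"
```

```text
t 9.32 tcp [ 0.5013 -0.0295  0.0336] yaw/p/r [ 1.342e+00 -1.000e-03  3.000e-03] F [  0.8  -5.9 -10.5] w 0.0257 g 50.2
[-1.1486101  -0.2884539   0.82453505]
```

The downward force on the tool shows the keeper has caught the tail. I ease the grip and open.

Request:
send_rows(
  xyz=[
    [0,0,0.001],
    [0,0,0.001],
    [0,0,0.001],
  ],
  rotation=[
    [0,0.005,0],
    [0,0.005,0],
    [0,0.005,0],
  ],
  fingers=[0.1,0.1,0.1],
  force=10,
)

```text
t: 9.57
tool_pos: [0.5017, -0.0294, 0.033]
ee_rot: [0.784, 0.621, 0.002, -0.003]
ft_force: [-2.6, -4.8, 5.3]
grip_width: 0.0257
grasp_force: 10.0
```

Request:
send_rows(
  xyz=[
    [0,0,0],
    [0,0,0],
    [0,0,0],
    [0,0,0],
  ],
  rotation=[
    [0,0,0],
    [0,0,0],
    [0,0,0],
    [0,0,0],
  ],
  fingers=[0.6,0.6,0.6,0.6],
)

```text
t: 9.9
tool_pos: [0.5016, -0.0289, 0.0327]
ee_rot: [0.783, 0.622, 0.002, -0.003]
ft_force: [-0.7, -0.5, 0.7]
grip_width: 0.0508
grasp_force: 0.0
```

Request:
send_rows(
  xyz=[
    [0,0,-0.02],
    [0,0,-0.06],
    [0,0,-0.1],
    [0,0,-0.13],
    [0,0,-0.13],
  ],
  rotation=[
    [0,0,0],
    [0,0,0],
    [0,0,0],
    [0,0,0],
    [0,0,0],
  ],
  fingers=[0.6,0.6,0.6,0.6,0.6],
)

```text
t: 10.32
tool_pos: [0.5038, -0.0302, 0.1413]
ee_rot: [0.783, 0.622, 0.004, 0.0]
ft_force: [0.4, 0.4, 0.0]
grip_width: 0.053
grasp_force: 0.0
```

```bash
python3 -c "
from h import *
st();move([.636,-.086,.12],1.234)"
```

```text
t 10.32 tcp [ 0.5038 -0.0302  0.1413] yaw/p/r [ 1.342 -0.006 -0.006] F [0.4 0.4 0. ] w 0.0530 g 0.0
xyz [-0.0306, 0.1767, 0.0275] rot [0.0072, -0.0081, 0.1373] rows>= 3.5
```

Request:
send_rows(
  xyz=[
    [-0.03,0.177,0.01],
    [-0.03,0.177,0.027],
    [-0.03,0.177,0.027],
    [-0.03,0.177,0.027],
    [-0.03,0.177,0.027],
  ],
  rotation=[
    [0.007,-0.008,0.137],
    [0.007,-0.008,0.137],
    [0.007,-0.008,0.137],
    [0.007,-0.008,0.137],
    [0.007,-0.008,0.137],
  ],
  fingers=[0.5,0.5,0.5,0.5,0.5],
)

```text
t: 10.73
tool_pos: [0.6359, -0.0865, 0.1118]
ee_rot: [0.816, 0.578, -0.003, -0.004]
ft_force: [0.1, 0.3, -0.9]
grip_width: 0.0439
grasp_force: 0.0
```

```bash
python3 -c "
from h import *
im=vision.capture('side');cv2.imwrite('pics/s5.png',cv2.resize(np.clip(im[130:250,170:310,::-1]*1.5,0,255).astype(np.uint8),None,fx=5.5,fy=5,interpolation=2))
st();move([.636,-.086,.013],1.234)"
```

```text
t 10.78 tcp [ 0.6344 -0.0855  0.1125] yaw/p/r [1.234 0.    0.011] F [-0.8  0.4 -0.9] w 0.0441 g 0.0
xyz [0.0001, 0.0034, 0.1243] rot [-0.0134, 0.0005, -0.0005] rows>= 2.4
```

View pics/s5.png

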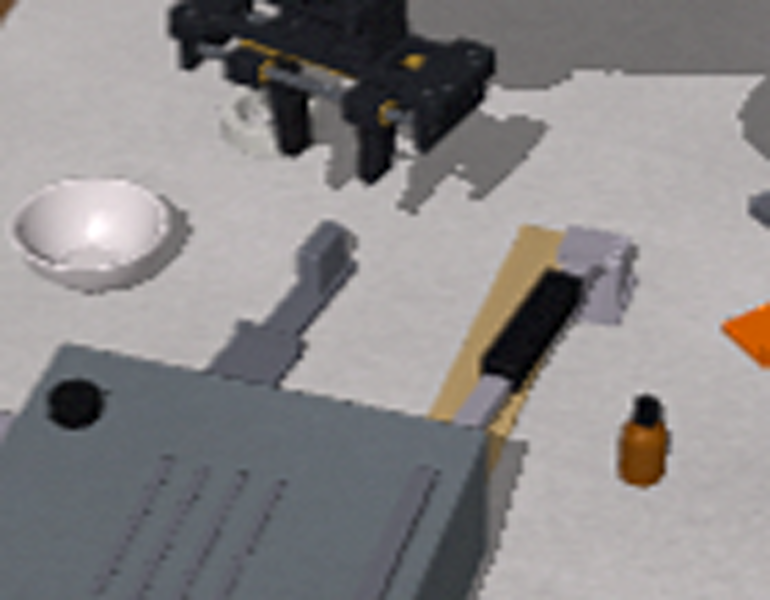

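The picture shows the bar's tail held under the keeper (600,270) with the handle at (535,330). The shim grip is at (324,242), below the gripper.

```bash
python3 -c "
from h import *
print(plane('side',[(170+324/5.5,130+242/5)],.045))"
```

```text
[[ 0.64030989 -0.08003302  0.045     ]]
```

Request:
send_rows(
  xyz=[
    [0,0.003,0.04],
    [0,0.003,0.08],
    [0,0.003,0.1],
    [0,0.003,0.1],
  ],
  rotation=[
    [-0.01,0,0],
    [-0.01,0,0],
    [-0.01,0,0],
    [-0.01,0,0],
  ],
  fingers=[0.5,0.5,0.5,0.5],
)

```text
t: 11.12
tool_pos: [0.633, -0.0845, 0.031]
ee_rot: [0.815, 0.579, -0.002, -0.003]
ft_force: [0.1, 0.8, -0.6]
grip_width: 0.0441
grasp_force: 0.0
```

```bash
python3 -c "
from h import *
st();move([.636,-.086,.014],1.234)"
```

```text
t 11.12 tcp [ 0.633  -0.0845  0.031 ] yaw/p/r [1.235e+00 1.000e-03 7.000e-03] F [ 0.1  0.8 -0.6] w 0.0441 g 0.0
xyz [-0.0005, 0.0044, 0.0212] rot [-0.0095, 0.0007, 0.0008] rows>= 0.4
```

Request:
send_rows(
  xyz=[
    [0.003,0.006,0.01],
    [0.003,0.006,0.02],
    [0.003,0.006,0.02],
  ],
  rotation=[
    [-0.009,0,0],
    [-0.009,0,0],
    [-0.009,0,0],
  ],
  fingers=[0.5,0.5,0.5],
)

```text
t: 11.37
tool_pos: [0.641, -0.0847, 0.0184]
ee_rot: [0.815, 0.579, 0.002, 0.003]
ft_force: [-0.2, -0.6, -0.3]
grip_width: 0.0439
grasp_force: 0.0
```

Request:
send_rows(
  xyz=[
    [0,0,0],
    [0,0,0],
    [0,0,0],
    [0,0,0],
    [0,0,0],
  ],
  rotation=[
    [0,0,0],
    [0,0,0],
    [0,0,0],
    [0,0,0],
    [0,0,0],
  ],
  fingers=[0.05,0.05,0.05,0.05,0.05],
  force=20,
)

```text
t: 11.78
tool_pos: [0.6415, -0.0853, 0.0194]
ee_rot: [0.815, 0.579, 0.002, 0.004]
ft_force: [0.5, -1.1, 2.6]
grip_width: 0.0161
grasp_force: 19.6
```

```bash
python3 -c "
from h import *
st()"
```

```text
t 11.78 tcp [ 0.6415 -0.0853  0.0194] yaw/p/r [ 1.234e+00  1.000e-03 -8.000e-03] F [ 0.5 -1.1  2.6] w 0.0161 g 19.6
```

Request:
send_rows(
  xyz=[
    [0,0,-0.01],
    [0,0,-0.02],
    [0,0,-0.025],
  ],
  rotation=[
    [0,0,0],
    [0,0,0],
    [0,0,0],
  ],
  fingers=[0.05,0.05,0.05],
)

```text
t: 12.03
tool_pos: [0.6414, -0.0851, 0.0403]
ee_rot: [0.815, 0.579, 0.002, 0.004]
ft_force: [0.1, -0.1, -0.9]
grip_width: 0.0157
grasp_force: 19.7
```

```bash
cat >> h.py <<'E'
TH=1.491;RR=R.from_euler("z",TH).as_matrix()[:2,:2];T0=np.array([.62518,.36788])
def rail(x,y,z): return np.array([*(RR@[x,y]+T0),z])
E
python3 - <<'E'
from h import *
im=cv2.imread("pics/top0.png");g=im.max(2).astype(int)
print(g[156:176,194:214])
print(proj("top",[rail(-.244,-.018,.028),rail(-.244,.018,.028),rail(-.226,-.018,.028),rail(-.226,.018,.028)]))
st();p=rail(-.226-.06-.091,0,.0194+.015);print(p);move(p,TH)
E
```

```text
[[ 55  54  55  55  58  62  80 104 103 104 104 105 106 108 109 107 105 104
  104 104]
 [ 55  54  55  55  57  59  62  69  73  82  85  92  93  96  95  98 106 105
  105 104]
 [ 55  55  55  55  58  55  46  44  43  43  43  42  48  55  51  77 108 107
  104 102]
 [ 55  55  55  55  58  56  46  45  46  46  47  46  47  44  43  74 108 106
  103 102]
 [ 54  54  55  57  59  53  44  45  45  45  47  46  46  46  45  76 106 104
  101 101]
 [ 55  56  55  55  60  63  65  60  47  45  46  46  46  45  48  81 107 104
  101 102]
 [ 54  54  55  57  66  86  95  86  60  48  45  46  45  45  50  84 108 105
  101 101]
 [ 55  54  55  58  73  92  91  89  78  58  46  47  46  46  55  87 108 106
  103 101]
 [ 56  56  55  57  67  88  90  88  78  59  46  47  48  46  47  82 109 105
  103 103]
 [ 55  54  55  57  60  70  79  76  66  53  46  48  47  47  35  73 108 104
  104 102]
 [ 56  56  54  59  55  48  53  57  54  47  47  46  46  46  37  73 107 105
  104 102]
 [ 54  55  56  59  55  47  46  45  45  47  46  47  46  44  49  82 107 105
  105 105]
 [ 55  55  56  58  55  45  46  48  46  48  46  46  46  46  70 101 106 104
  105 
[... 229 characters left out ...]
 60  89 105 104 102
  102 104]
 [ 55  55  57  63  88 109 110 109 104  94  92  87  84  86  98 104 102 103
  102 105]
 [ 55  55  57  69  94 106 107 108 107 105 105 106 107 105 101 102 102 104
  105 105]
 [ 55  56  56  72 100 106 106 107 108 105 104 106 107 106 100 101 102 105
  104 105]
 [ 54  55  57  74 105 108 105 106 108 106 105 105 106 107 105 104 104 104
  104 105]]
[[209.20824344 157.31819072]
 [207.51681805 171.36274525]
 [202.22091032 156.59938289]
 [200.51193862 170.62413555]]
t 12.03 tcp [ 0.6414 -0.0851  0.0403] yaw/p/r [ 1.234  0.    -0.008] F [ 0.1 -0.1 -0.9] w 0.0157 g 19.7
[ 0.5951287  -0.00792037  0.0344    ]
xyz [0.072, -0.0865, 0.0067] rot [0.0106, 0.0019, -0.3266] rows>= 2.2
```

The bracket edges match the prediction to within about 0.5 px. I carry the shim to its start position 60 mm short of home.

Request:
send_rows(
  xyz=[
    [0.02,-0.02,0],
    [0.04,-0.045,0],
    [0.058,-0.068,0],
    [0.072,-0.0865,0],
    [0.072,-0.0865,0],
  ],
  rotation=[
    [0,0,-0.08],
    [0,0,-0.16],
    [0,0,-0.24],
    [0.01,0,-0.327],
    [0.01,0,-0.327],
  ],
  fingers=[0.05,0.05,0.05,0.05,0.05],
)

```text
t: 12.45
tool_pos: [0.5932, -0.0051, 0.0387]
ee_rot: [0.733, 0.68, -0.001, -0.001]
ft_force: [-0.9, -0.2, -1.8]
grip_width: 0.0158
grasp_force: 19.8
```

```bash
python3 -c "
from h import *
st();move(rail(-.226-.06-.091,0,.0198),TH)
im=vision.capture('side')
cv2.imwrite('pics/s6.png',im[...,::-1])"
```

```text
t 12.45 tcp [ 0.5932 -0.0051  0.0387] yaw/p/r [1.497e+00 1.000e-03 3.000e-03] F [-0.9 -0.2 -1.8] w 0.0158 g 19.8
xyz [-0.0033, 0.0027, 0.0237] rot [-0.0035, 0.0008, 0.0074] rows>= 0.5
```

Request:
send_rows(
  xyz=[
    [-0.003,0.0027,0.008],
    [-0.003,0.0027,0.016],
    [-0.003,0.0027,0.021],
    [-0.003,0.0027,0.0235],
    [-0.003,0.0027,0.0235],
  ],
  rotation=[
    [0,0,0.007],
    [0,0,0.007],
    [0,0,0.007],
    [0,0,0.007],
    [0,0,0.007],
  ],
  fingers=[0.05,0.05,0.05,0.05,0.05],
)

```text
t: 12.92
tool_pos: [0.5967, -0.0111, 0.0193]
ee_rot: [0.737, 0.676, -0.001, -0.0]
ft_force: [-2.2, -2.0, 3.8]
grip_width: 0.0157
grasp_force: 19.9
```

```bash
python3 -c "
from h import *
st();move(rail(-.226-.01-.091,0,.0198),TH)
# pad front/wall check in side view
g=vision.capture('side');cv2.imwrite('pics/s7.png',g[...,::-1])"
```

```text
t 12.92 tcp [ 0.5967 -0.0111  0.0193] yaw/p/r [1.485e+00 1.000e-03 2.000e-03] F [-2.2 -2.   3.8] w 0.0157 g 19.9
xyz [0.0663, -0.0027, -0.0007] rot [-0.0022, 0.0019, -0.008] rows>= 1.3
```

Request:
send_rows(
  xyz=[
    [0.012,-0.001,-0.0005],
    [0.025,-0.0015,-0.0008],
    [0.038,-0.002,-0.0008],
    [0.051,-0.0025,-0.0008],
    [0.064,-0.0025,-0.0008],
  ],
  rotation=[
    [0,0,-0.008],
    [0,0,-0.008],
    [0,0,-0.008],
    [0,0,-0.008],
    [0,0,-0.008],
  ],
  fingers=[0.05,0.05,0.05,0.05,0.05],
)

```text
t: 13.38
tool_pos: [0.599, 0.0424, 0.02]
ee_rot: [0.734, 0.679, -0.001, -0.0]
ft_force: [0.8, 0.3, -1.2]
grip_width: 0.0159
grasp_force: 19.9
```

Request:
send_rows(
  xyz=[
    [0,0,0],
    [0,0,0],
  ],
  rotation=[
    [0,0,0],
    [0,0,0],
  ],
  fingers=[0.05,0.05],
)

```text
t: 13.55
tool_pos: [0.599, 0.0416, 0.02]
ee_rot: [0.734, 0.679, -0.001, 0.0]
ft_force: [-0.1, 0.3, -0.7]
grip_width: 0.0157
grasp_force: 19.9
```

```bash
python3 -c "
from h import *
st();move(rail(-.226-.091,0,.0198),TH)"
```

```text
t 13.55 tcp [0.599  0.0416 0.02  ] yaw/p/r [1.493e+00 1.000e-03 1.000e-03] F [-0.1  0.3 -0.7] w 0.0157 g 19.9
xyz [0.0129, 0.0001, 0.0002] rot [-0.0015, 0.0017, 0.0031] rows>= 0.2
```

Request:
send_rows(
  xyz=[
    [0.002,0,0],
    [0.004,0,0],
    [0.006,0,0],
    [0.0075,0,0],
    [0.0075,0,0],
  ],
  rotation=[
    [0,0,0],
    [0,0,0],
    [0,0,0],
    [0,0,0],
    [0,0,0],
  ],
  fingers=[0.05,0.05,0.05,0.05,0.05],
)

```text
t: 13.97
tool_pos: [0.5995, 0.0468, 0.0201]
ee_rot: [0.734, 0.679, -0.001, 0.0]
ft_force: [-1.0, 0.3, -0.4]
grip_width: 0.0158
grasp_force: 19.9
```

Request:
send_rows(
  xyz=[
    [0.0015,0,0],
    [0.0025,0,0],
    [0.0025,0,0],
  ],
  rotation=[
    [0,0,0],
    [0,0,0],
    [0,0,0],
  ],
  fingers=[0.05,0.05,0.05],
)

```text
t: 14.22
tool_pos: [0.5997, 0.0489, 0.0201]
ee_rot: [0.734, 0.679, -0.001, 0.0]
ft_force: [-1.5, 0.2, -0.8]
grip_width: 0.016
grasp_force: 19.9
```

Request:
send_rows(
  xyz=[
    [0.001,0,0],
    [0.002,0,0],
    [0.002,0,0],
  ],
  rotation=[
    [0,0,0],
    [0,0,0],
    [0,0,0],
  ],
  fingers=[0.05,0.05,0.05],
)

```text
t: 14.47
tool_pos: [0.5998, 0.0505, 0.0201]
ee_rot: [0.734, 0.679, -0.001, 0.0]
ft_force: [0.1, 1.0, -1.7]
grip_width: 0.0157
grasp_force: 19.9
```

Request:
send_rows(
  xyz=[
    [0.001,0,0],
    [0.002,0,0],
    [0.002,0,0],
  ],
  rotation=[
    [0,0,0],
    [0,0,0],
    [0,0,0],
  ],
  fingers=[0.05,0.05,0.05],
)

```text
t: 14.72
tool_pos: [0.5999, 0.0521, 0.0201]
ee_rot: [0.734, 0.679, -0.001, 0.0]
ft_force: [-1.0, 0.0, -0.3]
grip_width: 0.0156
grasp_force: 19.9
```

Request:
send_rows(
  xyz=[
    [0.001,0,0],
    [0.002,0,0],
    [0.002,0,0],
  ],
  rotation=[
    [0,0,0],
    [0,0,0],
    [0,0,0],
  ],
  fingers=[0.05,0.05,0.05],
)

```text
t: 14.97
tool_pos: [0.6001, 0.0537, 0.0201]
ee_rot: [0.734, 0.679, -0.001, 0.0]
ft_force: [-0.1, 0.2, -0.9]
grip_width: 0.0157
grasp_force: 19.9
```

Request:
send_rows(
  xyz=[
    [0.001,0,0],
    [0.002,0,0],
    [0.002,0,0],
  ],
  rotation=[
    [0,0,0],
    [0,0,0],
    [0,0,0],
  ],
  fingers=[0.05,0.05,0.05],
)

```text
t: 15.22
tool_pos: [0.6002, 0.0544, 0.0202]
ee_rot: [0.734, 0.679, -0.001, 0.001]
ft_force: [-1.3, -5.6, 0.4]
grip_width: 0.016
grasp_force: 19.9
```

Contact: Fy is -5.6 N at 2.5 mm past the nominal home position, which is within the estimate's error. I relax and release.

Request:
send_rows(
  xyz=[
    [-0.0008,0,0],
    [-0.0008,0,0],
  ],
  rotation=[
    [0,0,0],
    [0,0,0],
  ],
  fingers=[0.05,0.05],
  force=6,
)

```text
t: 15.38
tool_pos: [0.6001, 0.0542, 0.0201]
ee_rot: [0.734, 0.679, -0.001, 0.0]
ft_force: [-1.6, -3.3, -0.8]
grip_width: 0.0159
grasp_force: 6.0
```

Request:
send_rows(
  xyz=[
    [0,0,0],
    [0,0,0],
    [0,0,0],
    [0,0,0],
    [0,0,0],
  ],
  rotation=[
    [0,0,0],
    [0,0,0],
    [0,0,0],
    [0,0,0],
    [0,0,0],
  ],
  fingers=[0.4,0.4,0.4,0.4,0.4],
)

```text
t: 15.8
tool_pos: [0.6002, 0.0547, 0.0201]
ee_rot: [0.734, 0.679, -0.001, 0.0]
ft_force: [-0.6, -0.6, -0.1]
grip_width: 0.0349
grasp_force: 0.0
```

Request:
send_rows(
  xyz=[
    [0,0,-0.015],
    [0,0,-0.05],
    [0,0,-0.1],
    [0,0,-0.14],
    [0,0,-0.14],
  ],
  rotation=[
    [0,0,0],
    [0,0,0],
    [0,0,0],
    [0,0,0],
    [0,0,0],
  ],
  fingers=[0.4,0.4,0.4,0.4,0.4],
)

```text
t: 16.22
tool_pos: [0.603, 0.0546, 0.1399]
ee_rot: [0.734, 0.679, 0.003, 0.004]
ft_force: [0.1, -1.0, 0.1]
grip_width: 0.0353
grasp_force: 0.0
```

```bash
python3 -c "
from h import *
st();move([.5016,-.0292,.1],1.342)"
```

```text
t 16.22 tcp [0.603  0.0546 0.1399] yaw/p/r [ 1.492e+00  1.000e-03 -1.100e-02] F [ 0.1 -1.   0.1] w 0.0353 g 0.0
xyz [-0.1143, -0.1187, 0.0487] rot [0.014, 0.0007, 0.1913] rows>= 3.3
```

Request:
send_rows(
  xyz=[
    [-0.114,-0.119,0],
    [-0.114,-0.119,0.0],
    [-0.114,-0.119,0.048],
    [-0.114,-0.119,0.048],
    [-0.114,-0.119,0.048],
  ],
  rotation=[
    [0.014,0,0.191],
    [0.014,0,0.191],
    [0.014,0,0.191],
    [0.014,0,0.191],
    [0.014,0,0.191],
  ],
  fingers=[0.6,0.6,0.6,0.6,0.6],
)

```text
t: 16.63
tool_pos: [0.4951, -0.0299, 0.0923]
ee_rot: [0.784, 0.621, -0.006, -0.006]
ft_force: [-0.0, 0.7, 0.1]
grip_width: 0.0529
grasp_force: 0.0
```

```bash
python3 -c "
from h import *
im=cv2.imread('pics/s6.png');g=im.max(2).astype(int)
b=blob(im,g<40,(255,180,285,210));r=cv2.minAreaRect(b);print(r,plane('side',[r[0]],.045))
print(plane('side',[(267.3,196)],.045))
st();move([.5016,-.0292,.0327],1.342)"
```

```text
((266.4294128417969, 195.182373046875), (8.590007781982422, 25.309844970703125), 32.47119140625) [[ 0.50009578 -0.0261831   0.045     ]]
[[ 0.49657497 -0.0229649   0.045     ]]
t 16.63 tcp [ 0.4951 -0.0299  0.0923] yaw/p/r [1.34  0.002 0.017] F [-0.   0.7  0.1] w 0.0529 g 0.0
xyz [0.0029, 0.009, 0.0744] rot [-0.0211, 0.0028, -0.0031] rows>= 1.4
```

Request:
send_rows(
  xyz=[
    [0,0.003,0.02],
    [0,0.003,0.045],
    [0,0.003,0.055],
    [0,0.003,0.055],
  ],
  rotation=[
    [-0.01,0,0],
    [-0.01,0,0],
    [-0.01,0,0],
    [-0.01,0,0],
  ],
  fingers=[0.6,0.6,0.6,0.6],
)

```text
t: 16.97
tool_pos: [0.4998, -0.0288, 0.049]
ee_rot: [0.783, 0.622, -0.003, -0.002]
ft_force: [-0.5, 0.8, 0.4]
grip_width: 0.0531
grasp_force: 0.0
```

```bash
python3 -c "
from h import *
st();move([.5016,-.0292,.0327],1.342)"
```

```text
t 16.97 tcp [ 0.4998 -0.0288  0.049 ] yaw/p/r [1.342 0.002 0.006] F [-0.5  0.8  0.4] w 0.0531 g 0.0
xyz [0.0001, 0.0024, 0.0204] rot [-0.0079, 0.0025, 0.0006] rows>= 0.4
```

Request:
send_rows(
  xyz=[
    [0,0.002,0.01],
    [0,0.002,0.0195],
    [0,0.002,0.0195],
  ],
  rotation=[
    [-0.007,0,0],
    [-0.007,0,0],
    [-0.007,0,0],
  ],
  fingers=[0.6,0.6,0.6],
)

```text
t: 17.22
tool_pos: [0.5012, -0.0295, 0.0335]
ee_rot: [0.783, 0.622, -0.001, 0.001]
ft_force: [0.1, 0.6, -0.0]
grip_width: 0.053
grasp_force: 0.0
```

Request:
send_rows(
  xyz=[
    [0,0,0],
    [0,0,0],
    [0,0,0],
    [0,0,0],
    [0,0,0],
  ],
  rotation=[
    [0,0,0],
    [0,0,0],
    [0,0,0],
    [0,0,0],
    [0,0,0],
  ],
  fingers=[0.1,0.1,0.1,0.1,0.1],
  force=50,
)

```text
t: 17.63
tool_pos: [0.5016, -0.0298, 0.0346]
ee_rot: [0.783, 0.622, -0.0, 0.002]
ft_force: [-0.0, 0.4, 1.6]
grip_width: 0.0254
grasp_force: 50.0
```

Request:
send_rows(
  xyz=[
    [0,0,0],
    [0,0,0],
  ],
  rotation=[
    [0,0,0],
    [0,0,0],
  ],
  fingers=[0.1,0.1],
)

```text
t: 17.8
tool_pos: [0.5016, -0.0298, 0.0346]
ee_rot: [0.783, 0.622, -0.0, 0.002]
ft_force: [-0.8, 0.5, 3.1]
grip_width: 0.0254
grasp_force: 50.0
```

```bash
python3 -c "
from h import *
st();print(sensors.observe()['ft_torque'])"
```

```text
t 17.80 tcp [ 0.5016 -0.0298  0.0346] yaw/p/r [ 1.342  0.002 -0.002] F [-0.8  0.5  3.1] w 0.0254 g 50.0
[-0.03179501  0.03314712  0.17721626]
```

Request:
send_rows(
  xyz=[
    [0,0,0.002],
    [0,0,0.004],
    [0,0,0.0065],
    [0,0,0.0085],
    [0,0,0.0085],
  ],
  rotation=[
    [0,0.014,0],
    [0,0.028,0],
    [0,0.042,0],
    [0,0.055,0],
    [0,0.055,0],
  ],
  fingers=[0.1,0.1,0.1,0.1,0.1],
)

```text
t: 18.22
tool_pos: [0.5017, -0.0298, 0.0278]
ee_rot: [0.783, 0.622, 0.017, -0.012]
ft_force: [-1.3, 0.8, 7.7]
grip_width: 0.0254
grasp_force: 50.0
```

```bash
python3 -c "
from h import *
st();print(sensors.observe()['ft_torque'])
y=YS-.146;a=barpose(F,y,-.04,.1415,0,.004)
for dy in(.05,.1,.15):move(barpose(F,y+dy,-.04,.1415,0,.004),y+dy,-.04,frm=(a,y,-.04))"
```

```text
t 18.22 tcp [ 0.5017 -0.0298  0.0278] yaw/p/r [ 1.342 -0.042 -0.002] F [-1.3  0.8  7.7] w 0.0254 g 50.0
[0.28770186 0.09595311 0.19422712]
xyz [0.0002, 0.0088, 0.0] rot [0.0025, 0.0, -0.0636] rows>= 0.4
xyz [0.0009, 0.0177, 0.0] rot [0.0051, 0.0, -0.1272] rows>= 0.8
xyz [0.002, 0.0264, 0.0001] rot [0.0076, 0.0, -0.1908] rows>= 1.2
```

Request:
send_rows(
  xyz=[
    [0,0.003,0],
    [0,0.006,0],
    [0.0002,0.009,0],
    [0.0005,0.0125,0],
    [0.0008,0.016,0],
  ],
  rotation=[
    [0.001,0,-0.022],
    [0.002,0,-0.044],
    [0.0025,0,-0.066],
    [0.004,0,-0.09],
    [0.005,0,-0.115],
  ],
  fingers=[0.1,0.1,0.1,0.1,0.1],
)

```text
t: 18.63
tool_pos: [0.5141, -0.0321, 0.0279]
ee_rot: [0.754, 0.656, 0.016, -0.013]
ft_force: [-1.6, -0.0, 6.1]
grip_width: 0.0255
grasp_force: 50.1
```

```bash
python3 -c "
from h import *
st();print(sensors.observe()['ft_torque'])
move(barpose(F,YS+.005,-.042,.1415,-.001,.004),YS+.005,-.042)"
```

```text
t 18.63 tcp [ 0.5141 -0.0321  0.0279] yaw/p/r [ 1.432e+00 -4.100e-02 -1.000e-03] F [-1.6 -0.   6.1] w 0.0255 g 50.1
[-0.0189967   0.33786028 -0.61412836]
xyz [0.0021, 0.0113, 0.0011] rot [0.0047, 0.0008, -0.078] rows>= 0.5
```

Request:
send_rows(
  xyz=[
    [0,0.003,0],
    [0.0003,0.006,0],
    [0.0006,0.009,0],
    [0.001,0.0115,0],
    [0.001,0.0115,0],
  ],
  rotation=[
    [0.001,0,-0.02],
    [0.002,0,-0.04],
    [0.003,0,-0.06],
    [0.004,0,-0.078],
    [0.004,0,-0.078],
  ],
  fingers=[0.1,0.1,0.1,0.1,0.1],
)

```text
t: 19.05
tool_pos: [0.5243, -0.0333, 0.0282]
ee_rot: [0.734, 0.679, 0.016, -0.013]
ft_force: [1.3, -3.1, 5.7]
grip_width: 0.0255
grasp_force: 50.1
```

```bash
python3 -c "
from h import *
st();print(sensors.observe()['ft_torque'])"
```

```text
t 19.05 tcp [ 0.5243 -0.0333  0.0282] yaw/p/r [ 1.492 -0.04  -0.003] F [ 1.3 -3.1  5.7] w 0.0255 g 50.1
[-0.4875702  -0.00844246 -0.66937284]
```

Request:
send_rows(
  xyz=[
    [0,0,-0.0035],
    [0,0,-0.007],
    [0,0,-0.0105],
    [0,0,-0.014],
    [0,0,-0.0177],
  ],
  rotation=[
    [0,-0.025,0],
    [0,-0.05,0],
    [0,-0.075,0],
    [0,-0.1,0],
    [0,-0.127,0],
  ],
  fingers=[0.1,0.1,0.1,0.1,0.1],
)

```text
t: 19.47
tool_pos: [0.5244, -0.033, 0.0425]
ee_rot: [0.734, 0.678, -0.02, 0.021]
ft_force: [3.3, 3.8, 2.4]
grip_width: 0.0256
grasp_force: 50.1
```

```bash
python3 -c "
from h import *
st();print(sensors.observe()['ft_torque'],barpose(F,YS,.06,.1415,0,.004))"
```

```text
t 19.47 tcp [ 0.5244 -0.033   0.0425] yaw/p/r [ 1.491  0.059 -0.004] F [3.3 3.8 2.4] w 0.0256 g 50.1
[ 0.67378641 -0.62857991 -0.54262771] [ 0.5226386  -0.03112248  0.04247771]
```

Request:
send_rows(
  xyz=[
    [0,0,-0.0025],
    [0,0,-0.005],
    [0,0,-0.0075],
    [0,0,-0.01],
    [0,0,-0.0125],
  ],
  rotation=[
    [0,-0.018,0],
    [0,-0.036,0],
    [0,-0.054,0],
    [0,-0.072,0],
    [0,-0.09,0],
  ],
  fingers=[0.1,0.1,0.1,0.1,0.1],
)

```text
t: 19.88
tool_pos: [0.5241, -0.032, 0.0521]
ee_rot: [0.733, 0.677, -0.046, 0.045]
ft_force: [3.4, 3.7, 0.0]
grip_width: 0.0255
grasp_force: 50.2
```

Request:
send_rows(
  xyz=[
    [0,0,-0.0025],
    [0,0,-0.005],
    [0,0,-0.0075],
    [0,0,-0.01],
    [0,0,-0.0125],
  ],
  rotation=[
    [0,-0.018,0],
    [0,-0.036,0],
    [0,-0.054,0],
    [0,-0.072,0],
    [0,-0.09,0],
  ],
  fingers=[0.1,0.1,0.1,0.1,0.1],
)

```text
t: 20.3
tool_pos: [0.5232, -0.0311, 0.0616]
ee_rot: [0.73, 0.676, -0.074, 0.068]
ft_force: [2.1, 3.2, -0.1]
grip_width: 0.026
grasp_force: 50.0
```

```bash
python3 -c "
from h import *
st();print(sensors.observe()['ft_torque'],barpose(F,YS,.2,.1415,0,.004))"
```

```text
t 20.30 tcp [ 0.5232 -0.0311  0.0616] yaw/p/r [ 1.494  0.201 -0.   ] F [ 2.1  3.2 -0.1] w 0.0260 g 50.0
[ 0.99842373 -0.46376522 -0.2287288 ] [ 0.52289669 -0.0280124   0.06203198]
```

Request:
send_rows(
  xyz=[
    [0,0,-0.0025],
    [0,0,-0.005],
    [0,0,-0.0075],
    [0,0,-0.01],
    [0,0,-0.0125],
  ],
  rotation=[
    [0,-0.018,0],
    [0,-0.036,0],
    [0,-0.054,0],
    [0,-0.072,0],
    [0,-0.09,0],
  ],
  fingers=[0.1,0.1,0.1,0.1,0.1],
)

```text
t: 20.72
tool_pos: [0.5234, -0.029, 0.0715]
ee_rot: [0.727, 0.673, -0.099, 0.092]
ft_force: [1.5, 4.4, -0.9]
grip_width: 0.0257
grasp_force: 50.0
```

```bash
python3 -c "
from h import *
st();print(sensors.observe()['ft_torque'],barpose(F,YS,.27,.1415,0,.004))"
```

```text
t 20.72 tcp [ 0.5234 -0.029   0.0715] yaw/p/r [ 1.494  0.272 -0.   ] F [ 1.5  4.4 -0.9] w 0.0257 g 50.0
[ 1.27774145 -0.31207162 -0.03748323] [ 0.5231099  -0.02544314  0.07159758]
```

Request:
send_rows(
  xyz=[
    [0,0,-0.001],
    [0,0,-0.002],
    [0,0,-0.003],
    [0,0,-0.003],
  ],
  rotation=[
    [0,0,0],
    [0,0,0],
    [0,0,0],
    [0,0,0],
  ],
  fingers=[0.1,0.1,0.1,0.1],
)

```text
t: 21.05
tool_pos: [0.5233, -0.0289, 0.0736]
ee_rot: [0.727, 0.673, -0.099, 0.092]
ft_force: [0.4, 0.3, -2.7]
grip_width: 0.0256
grasp_force: 50.0
```

```bash
python3 -c "
from h import *
st();print(sensors.observe()['ft_torque'])
im=vision.capture('side');cv2.imwrite('pics/s8.png',im[...,::-1])
# case top edges vs joint: compare corner shift with initial
print(proj('side',[rail(-.22,.12,.132),rail(-.22-.0046,.12,.132+.0077)]))"
```

```text
t 21.05 tcp [ 0.5233 -0.0289  0.0736] yaw/p/r [1.494 0.271 0.   ] F [ 0.4  0.3 -2.7] w 0.0256 g 50.0
[ 0.48295806 -0.11277673 -0.06784755]
[[259.23464492 216.26645083]
 [259.73428869 213.28955387]]
```

The bar is free, with only its own weight on the sensor. I draw it out.

Request:
send_rows(
  xyz=[
    [-0.01,0,-0.001],
    [-0.03,0,-0.001],
    [-0.05,0,-0.001],
    [-0.075,0,-0.001],
    [-0.1,0,-0.001],
  ],
  rotation=[
    [0,0,0],
    [0,0,0],
    [0,0,0],
    [0,0,0],
    [0,0,0],
  ],
  fingers=[0.1,0.1,0.1,0.1,0.1],
)

```text
t: 21.52
tool_pos: [0.517, -0.1067, 0.096]
ee_rot: [0.727, 0.673, -0.1, 0.092]
ft_force: [-0.0, 0.4, -3.0]
grip_width: 0.026
grasp_force: 50.0
```

```bash
python3 -c "
from h import *
st();move([.505,-.13,.2],1.0,0)"
```

```text
t 21.52 tcp [ 0.517  -0.1067  0.096 ] yaw/p/r [1.494e+00 2.720e-01 1.000e-03] F [-0.   0.4 -3. ] w 0.0260 g 50.0
xyz [-0.064, -0.0128, -0.1171] rot [0.0846, 0.339, 0.6255] rows>= 4.5
```

Request:
send_rows(
  xyz=[
    [-0.01,0,-0.04],
    [-0.03,0,-0.08],
    [-0.064,-0.012,-0.117],
    [-0.064,-0.012,-0.117],
    [-0.064,-0.012,-0.117],
  ],
  rotation=[
    [0,0.06,0],
    [0.0,0.15,0.0],
    [0.03,0.25,0.2],
    [0.06,0.339,0.4],
    [0.085,0.339,0.6],
  ],
  fingers=[0.1,0.1,0.1,0.1,0.1],
)

```text
t: 21.93
tool_pos: [0.506, -0.1312, 0.202]
ee_rot: [0.843, 0.539, -0.008, 0.008]
ft_force: [-0.2, 0.8, -4.2]
grip_width: 0.0258
grasp_force: 50.0
```

```bash
python3 -c "
from h import *
st();move([.49,-.25,.19],.4,0)"
```

```text
t 21.93 tcp [ 0.506  -0.1312  0.202 ] yaw/p/r [ 1.137  0.021 -0.005] F [-0.2  0.8 -4.2] w 0.0258 g 50.0
xyz [-0.1429, 0.0442, 0.0183] rot [0.0162, 0.0234, 0.939] rows>= 5.9
```

Request:
send_rows(
  xyz=[
    [-0.035,0.01,0],
    [-0.07,0.02,0],
    [-0.105,0.03,0],
    [-0.143,0.044,0.01],
    [-0.143,0.044,0.018],
  ],
  rotation=[
    [0,0.01,0.15],
    [0,0.02,0.3],
    [0,0.023,0.45],
    [0,0.023,0.6],
    [0.01,0.023,0.75],
  ],
  fingers=[0.1,0.1,0.1,0.1,0.1],
)

```text
t: 22.35
tool_pos: [0.4893, -0.2533, 0.1877]
ee_rot: [0.963, 0.27, -0.002, 0.002]
ft_force: [-0.1, 0.6, -4.2]
grip_width: 0.0252
grasp_force: 50.0
```

```bash
python3 -c "
from h import *
st();move([.4734,-.3549,.06],-.131,0)"
```

```text
t 22.35 tcp [ 0.4893 -0.2533  0.1877] yaw/p/r [ 0.546  0.005 -0.003] F [-0.1  0.6 -4.2] w 0.0252 g 50.0
xyz [-0.0821, 0.0977, 0.1604] rot [0.0063, 0.0045, 0.8622] rows>= 5.4
```

Request:
send_rows(
  xyz=[
    [-0.02,0.024,0.01],
    [-0.04,0.048,0.02],
    [-0.06,0.072,0.03],
    [-0.082,0.098,0.05],
    [-0.082,0.098,0.09],
  ],
  rotation=[
    [0,0,0.155],
    [0,0,0.31],
    [0,0,0.465],
    [0,0,0.62],
    [0.006,0.004,0.775],
  ],
  fingers=[0.1,0.1,0.1,0.1,0.1],
)

```text
t: 22.77
tool_pos: [0.4757, -0.3551, 0.1182]
ee_rot: [1.0, -0.031, 0.002, 0.002]
ft_force: [0.1, -0.1, -4.1]
grip_width: 0.0258
grasp_force: 50.0
```

```bash
python3 -c "
from h import *
st();move([.4734,-.3549,.012],-.131,0)"
```

```text
t 22.77 tcp [ 0.4757 -0.3551  0.1182] yaw/p/r [-0.062 -0.004 -0.004] F [ 0.1 -0.1 -4.1] w 0.0258 g 50.0
xyz [-0.0034, -0.0006, 0.1328] rot [0.0051, -0.0049, 0.0883] rows>= 2.5
```

Request:
send_rows(
  xyz=[
    [0,0,0.04],
    [-0.003,0,0.08],
    [-0.003,0,0.11],
    [-0.003,0,0.125],
    [-0.003,0,0.125],
  ],
  rotation=[
    [0,0,0.05],
    [0,0,0.08],
    [0.005,-0.005,0.08],
    [0.005,-0.005,0.08],
    [0.005,-0.005,0.08],
  ],
  fingers=[0.1,0.1,0.1,0.1,0.1],
)

```text
t: 23.18
tool_pos: [0.4724, -0.3482, 0.0138]
ee_rot: [0.998, -0.058, -0.004, -0.005]
ft_force: [0.2, -0.1, -3.3]
grip_width: 0.0259
grasp_force: 50.0
```

Request:
send_rows(
  xyz=[
    [0,0,0.003],
    [0,0,0.006],
    [0,0,0.008],
    [0,0,0.008],
  ],
  rotation=[
    [0,0,0],
    [0,0,0],
    [0,0,0],
    [0,0,0],
  ],
  fingers=[0.1,0.1,0.1,0.1],
)

```text
t: 23.52
tool_pos: [0.4743, -0.349, 0.0107]
ee_rot: [0.998, -0.058, -0.001, -0.003]
ft_force: [0.1, 0.6, -3.8]
grip_width: 0.0257
grasp_force: 50.0
```

```bash
python3 -c "
from h import *
st()"
```

```text
t 23.52 tcp [ 0.4743 -0.349   0.0107] yaw/p/r [-0.115  0.003  0.005] F [ 0.1  0.6 -3.8] w 0.0257 g 50.0
```

Request:
send_rows(
  xyz=[
    [0,0,0.003],
    [0,0,0.005],
    [0,0,0.007],
    [0,0,0.008],
    [0,0,0.008],
  ],
  rotation=[
    [0,0,0],
    [0,0,0],
    [0,0,0],
    [0,0,0],
    [0,0,0],
  ],
  fingers=[0.1,0.1,0.1,0.1,0.1],
)

```text
t: 23.93
tool_pos: [0.4741, -0.3487, 0.0047]
ee_rot: [0.998, -0.058, -0.002, -0.003]
ft_force: [-3.9, 4.0, 8.0]
grip_width: 0.0258
grasp_force: 50.0
```

On the table. I release and retreat, then look.

Request:
send_rows(
  xyz=[
    [0,0,-0.001],
    [0,0,-0.001],
    [0,0,-0.001],
    [0,0,-0.001],
    [0,0,-0.001],
  ],
  rotation=[
    [0,0,0],
    [0,0,0],
    [0,0,0],
    [0,0,0],
    [0,0,0],
  ],
  fingers=[0.6,0.6,0.6,0.6,0.6],
  force=10,
)

```text
t: 24.35
tool_pos: [0.474, -0.3487, 0.0043]
ee_rot: [0.998, -0.058, -0.002, -0.003]
ft_force: [0.1, -0.1, -0.6]
grip_width: 0.0529
grasp_force: 0.0
```

Request:
send_rows(
  xyz=[
    [0,0,-0.02],
    [0,0,-0.06],
    [0,0,-0.12],
    [0,0,-0.18],
    [0,0,-0.2],
  ],
  rotation=[
    [0,0,0],
    [0,0,0],
    [0,0,0],
    [0,0,0],
    [0,0,0],
  ],
  fingers=[0.7,0.7,0.7,0.7,0.7],
)

```text
t: 24.77
tool_pos: [0.475, -0.3502, 0.1682]
ee_rot: [0.998, -0.058, -0.001, -0.002]
ft_force: [0.2, -0.3, 0.7]
grip_width: 0.0619
grasp_force: 0.0
```

```bash
python3 -c "
from h import *
st()
a=vision.capture('top');b=vision.capture('side')
z=lambda im:np.clip(im[...,::-1]*1.4,0,255).astype(np.uint8)
A=cv2.resize(z(a)[90:240,80:340],(780,450),interpolation=2)
B=np.vstack([A]);C=cv2.resize(z(b)[130:320,130:330],(157,149));A[300:449,0:157]=C
A[300:450,600:780]=cv2.resize(z(a)[60:280,360:470],(180,150))
cv2.imwrite('pics/f.png',A)
print(proj('top',[rail(-.244,-.018,.028+.0079),rail(-.244,.018,.0359),rail(-.226-.02,-.022,.016),rail(-.226-.023,.022,.016)]))
# case top near edge raised?
M=[rail(-.22,-.12,.132),rail(-.2242,-.12,.1397),rail(-.22,.12,.132),rail(-.2242,.12,.1397)];print((proj('top',M)-[80,90])*3)"
```

```text
t 24.77 tcp [ 0.475  -0.3502  0.1682] yaw/p/r [-0.115  0.001  0.004] F [ 0.2 -0.3  0.7] w 0.0619 g 0.0
[[208.69371622 156.83419337]
 [206.98542964 171.00136783]
 [210.92588868 156.58160453]
 [210.04664003 173.64893563]]
[[350.39036963  45.2320807 ]
 [353.86158492  42.67507182]
 [310.98707835 360.80210336]
 [314.12006542 361.38125741]]
```

View pics/f.png

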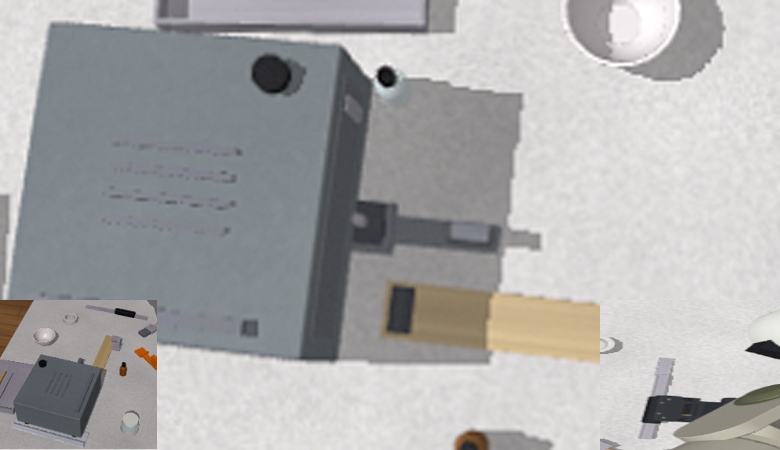

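The final picture agrees with a finished job:
- **Shim:** its stop wall is at (394,226), against the bracket and foot; the predicted column is about 393.
- **Case:** the near top edge moved from column 350 to 343, as expected for a tilt of about 0.035.
- **Bar:** it lies back on the table, clear of the steriliser, and the bystanders look unmoved.

Next I hand the job in.

```bash
python3 -c "
from station import job
print(job.hand_in())"
```

```text
the job is handed in; nothing more can be done
None
```

The job is handed in at about 25 s: the steriliser's front foot stands on the fully home shim, and the pry bar lies on the table clear of it; the hand-in returned no verdict.

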